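# Set up the roof-slate runoff rig

### The job

Set up the slate runoff test: lift the sprung knob of the drip arm, swing the arm from over the deck to its parked notch and let it snap home, then lay every slate on the sloping deck from the eaves up, nail holes uppermost on the slope, square and centred between the two fine side lines, the first with its lower edge flush with the eaves edge and each next one lapping over the one below with its lower edge on the next scribed line. Then lift and swing the drip arm back and let it snap into the notch that puts the drip head over the topmost slate. Leave the two bottles and the timer alone.

Things in the scene. Friction and masses are not known exactly. Their poses are not given: they have to be found in the camera images.
- deck: Bare aluminium plate 262 x 240 x 6 mm, fixed, pitched 20 degrees, its low edge (eaves, over a gutter with a clear guard 38 mm before it, 120 mm above the worktop) towards the robot, 85 mm up. Origin: middle of the eaves edge on the top surface; x runs up the slope, y left along the eaves, z square off the surface. Two fine lines run up the slope at y = +-28 mm
- eaves (a point): Line 1, the eaves edge: same point and axes as the deck. A grey wedge lies along it on the deck, 12 mm wide, 9.3 mm high at x = 0 and 7.7 mm at x = 12, so that the first slate lies like the rest: a well-lapped slate lies 0.133 rad flatter than the deck, its head end touching the deck, the underside of its tail edge 9.3 mm off the deck, its origin 4.7 mm
- line5 (a point): Middle of the uppermost scribed line, on the deck's surface, axes as the deck. Dark scribed lines 2, 3, 4, 5 cross the deck at x = 45, 90, 135, 180 mm from the eaves edge (line 1)
- knob (a point): Black wing knob on the drip arm's hub, a bar 46 long (along the arm), 14 wide, 28 mm tall, on the vertical axis of the column right of the deck. The point lies on the axis 6 mm below the knob's top and 22 mm above the hub's flat top, about 0.26 m above the worktop; x points along the arm to the drip head. The arm's tube (9 mm) leaves the hub 28 mm below this point
- drip_head (a point): White drip head under the free end of the arm, 34 mm across; the point is the middle of its underside, 178 mm from the column's axis, at 0.205 m above the worktop when the key is home
- drip_arm (a joint): Angle of arm and knob about the vertical axis, rad, growing anticlockwise seen from above. Notches at 0 (parked, clear of the deck, pointing up the slope beside it) and at 0.968, 1.210, 1.450 (drip head over the middle of a slate on line 5, 4, 3). A notch holds to about +-0.03; end stops just past the outer notches. Turns freely when lifted
- drip_lift (a joint): Lift of arm and knob, m: 0 with the key home in a notch; free to turn above 0.009; stop at 0.018. Spring and weight pull it down with 7 N at 0 and 11 N at the stop. Let go over a notch it snaps home; let go between notches it stays about 7 mm up on the crown
- mat: Thin grey ribbed drying mat, 325 x 215 x 3 mm, fixed, left of the rig; the slates lie on it at the start. Origin under its centre
- slate1: Dark grey slate, 70 long, 54 wide, 6 mm thick, 65 g; origin at the centre of the underside, x towards its head, the end with two nail holes, z up. There are 4 or 5 slates, all alike
- tail1 (a point): Middle of the lower edge of slate1's tail (the end without holes), 35 mm from its origin
- slate2: Slate, as slate1; may be absent
- tail2 (a point): Middle of the lower edge of slate2's tail (the end without holes), 35 mm from its origin; as tail1
- slate3: Slate, as slate1; may be absent
- tail3 (a point): Middle of the lower edge of slate3's tail (the end without holes), 35 mm from its origin; as tail1
- slate4: Slate, as slate1; may be absent
- tail4 (a point): Middle of the lower edge of slate4's tail (the end without holes), 35 mm from its origin; as tail1
- slate5: Slate, as slate1; may be absent
- tail5 (a point): Middle of the lower edge of slate5's tail (the end without holes), 35 mm from its origin; as tail1
- wash_bottle: White bottle with a red cap, 68 mm across, 165 mm tall; not part of the job
- timer: Grey bench timer, 72 x 72 x 19 mm; not part of the job
- sample_bottle1: Small white bottle, 38 mm across, 75 mm tall; not part of the job

How it is judged:
By the outcome, as a careful person would: the job done as asked, in the order asked, and still so for the second after the job is handed in, with the robot touching nothing.
Of slate1, slate2, slate3, slate4, slate5 only 4 to 5 are there at a start; the rules pass over those that are not, and their reading is None.
At some moment in a run one of slate1, slate2, slate3, slate4, slate5 may be knocked a few centimetres aside while the robot is not near it.
Once in a run the grip may slacken for a moment while it holds something.
It also fails if it takes over 210 s, if anything falls off the work surface, if the arm or the gripper's body presses on something with over 40 N, if the wrist force passes 120 N, or if a joint passes its speed limit or range.

### The arm

A 6-joint arm with a two-finger parallel gripper is mounted at the origin on a cart in front of the work surface, level with it; the furniture and walls round the work are solid. World frame = base frame: x ahead of the robot, y to its left, z up, the work surface at z = 0. Lengths are in mm, angles in rad, forces in N, time in s.
With the tool pointing down it reaches from about 350 to 975 mm from the base axis. Payload 7.1 kg.
Tool frame: the origin (TCP) lies midway between the tips of the shut fingers; the grasp point (between the pads) lies 19 mm behind it; z points along the fingers, y is the line along which they close (so a half turn about z gives the same grasp; the last joint's range is limited). The gripper opens to 88 mm and grips with 3 to 60 N. Pads are 20 mm wide; open, the fingers measure 115 mm over their backs; the gripper's body (75 mm by 178 mm) begins 61 mm behind the grasp point.
Start: joints at [1.175, 0.423, 1.63, -0, 1.089, -0.019], TCP at [229.934, 581.15, 222.675] pointing down, gripper open.
Joint ranges: [-3, 3], [-0.9, 2.11], [0.09, 2.58], [-1.31, 4.45], [0.11, 2.69], [-2.54, 2.54]. Speed limits (rad/s): [2.39, 2.39, 3.01, 3.14, 3.14, 3.14].

### API

Orientations are given as a rotation vector (axis times angle).
In Python, from workcell import ctrl gives the robot as it stands.
- The arm moves only by the shell command python3 -m inch 'ROWS' [OPENING]. ROWS is JSON, a list of rows, each an object with "xyz": the shift along the tool's x, y, z in mm, a list of three; "rot": the turn, a rotation vector about the tool's x, y, z in rad, a list of three. In form: [{"xyz": [dx, dy, dz], "rot": [ax, ay, az]}, ...]. A call has 1 to 12 rows; each row is the pose to reach, as a shift and turn from the pose commanded when the call began, along the tool's axes at that moment; what a row does not reach only later rows make up. A row lasts 1/12 s, in which the tool goes at most 41.7 mm and 7.16 degrees, less where a joint would pass 70% of its speed; a pose out of reach is approached as far as the arm can. A call with a gripper value outside its range is refused whole. OPENING is the closure in counts, from 0 (fully open) to 255 (shut), set as the call begins (- or left out, the last holds). The fingers move at their own pace and stop on an object; the grip force is fixed at half the most. Time passes only in rows, so rows that repeat a pose let the fingers close. It gives the time, the measured TCP pose, the force, the opening and the grip force at its end, in the units of the state.
- ctrl.get_obs(): the state, without advancing time (a new reading comes with each control period).
- ctrl.get_image(name): name is "scene" or "top" or "wrist"; returns the picture (384x512x3 uint8, red, green, blue); there is no depth.
- ctrl.camera_model(name): a dict with "fx", "fy", "cx", "cy" (pixels), "position" and "attitude" of the camera in the world. Camera axes: x right, y up, looking along -z (the intrinsics and any distortion apply to the point x, -y, -z); pixel columns grow to the right and rows downward; lengths in mm; the calibration is good to about 2 mm. A picture is of the moment at which its call begins: read the wrist's pose just before it. camera_model takes no time and is no camera call; for the wrist camera it gives the pose at the moment of the call.
- ctrl.close_job(): hands the job in; it is judged then, once.
The state is a dict: "t": time; "qpos": joint angles; "qvel": joint speeds; "joint_torque": joint torques, N m; "ee_pos": TCP position; "orientation": TCP orientation; "ft_force": force on the tool from outside, world axes, zero at the start; "moment": the same for the moment, N m; "width": finger opening in mm; "grasp_force": force on a finger pad.
Only numpy, scipy, OpenCV 4.12 (cv2) and the standard library are available. Lean on these libraries where they do the work, as an engineer would, in place of code of your own. Each camera call takes 0.05 s, during which the arm holds its last target. There are 200 camera calls.

## Working session

There is one attempt and no reset: what is moved stays moved. The work goes in short steps, Python scripts to look and compute and a shell command to move; the robot and the scene stay as the last step left them, time stands still between calls to the robot, and variables do not carry over. Pictures are saved under pics/ and viewed, at most 14 in all, crops included, and the job is handed in when it is done.

```bash
ls; mkdir -p pics
python3 - <<'E'
from workcell import ctrl
import cv2,numpy as np
o=ctrl.get_obs()
for k in o: print(k,o[k])
ims=[]
for n in ("scene","top","wrist"):
    m=ctrl.camera_model(n);print(n,m)
    im=ctrl.get_image(n)[:,:,::-1];cv2.imwrite(f"pics/{n}0.png",im);ims.append(im)
E
```

```text
pics
t 0.0
qpos [ 1.17498414e+00  4.23852055e-01  1.63069747e+00  1.20648097e-05
  1.08859301e+00 -1.90121846e-02]
qvel [ 0.00088969  0.00057875 -0.00074078  0.00045759  0.00237475 -0.00151426]
joint_torque [ 3.58072240e-03 -5.44634879e+01 -2.73669684e+01  6.43502106e-02
  2.27346062e-02 -1.47103233e-04]
ee_pos [229.72979813 580.6426735  221.89176249]
orientation [-5.88327608e-01 -3.08567633e+00  2.37865300e-03]
ft_force [-0.44903716 -1.22070556 -0.69900515]
moment [ 0.03247193 -0.03308104  0.02182931]
grasp_force 0.0
width 87.69500033007
scene {'fx': 407.4263999447288, 'fy': 407.4263999447288, 'cx': 255.97960846784534, 'cy': 188.76129653009227, 'position': array([-143.00558268, -504.78841549, 1000.73635367]), 'attitude': array([ 0.727277  , -0.38576462, -0.93511258])}
top {'fx': 473.92060405788834, 'fy': 473.92060405788834, 'cx': 243.88988910447597, 'cy': 188.82537823612125, 'position': array([ 397.81151836,  -35.7488537 , 1564.22457039]), 'attitude': array([ 0.12000012, -0.08723017, -1.59259961])}
wrist {'fx': 306.1561592091257, 'fy': 306.1561592091257, 'cx': 259.87464091882384, 'cy': 187.1606317203259, 'position': array([164.08132671, 607.62272434, 383.986204  ]), 'attitude': array([-0.23275034, -0.15553747,  1.18791107])}
```

View pics/top0.png

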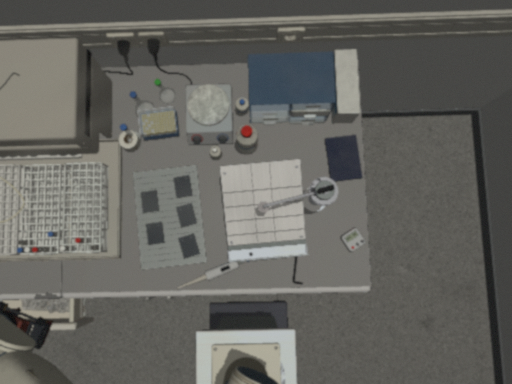

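View pics/scene0.png

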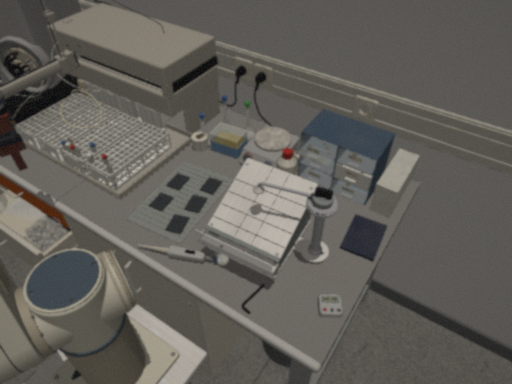

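View pics/wrist0.png

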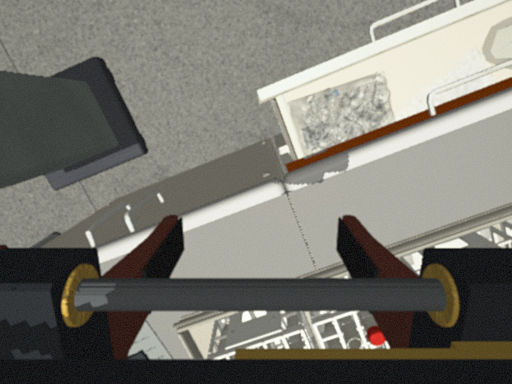

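```bash
cat > h.py <<'E'
from workcell import ctrl
import cv2,numpy as np
from scipy.spatial.transform import Rotation as R
np.set_printoptions(precision=3,suppress=True)
def rv(v): return R.from_rotvec(v).as_matrix()
def proj(m,P):
    c=(np.atleast_2d(P)-m['position'])@rv(m['attitude'])
    return np.c_[m['cx']+m['fx']*c[:,0]/-c[:,2], m['cy']-m['fy']*c[:,1]/-c[:,2]]
def ray(m,uv):
    uv=np.atleast_2d(np.float64(uv))
    d=np.c_[(uv[:,0]-m['cx'])/m['fx'],-(uv[:,1]-m['cy'])/m['fy'],-np.ones(len(uv))]
    return d@rv(m['attitude']).T
def onplane(m,uv,p,n):
    d=ray(m,uv); s=((np.float64(p)-m['position'])@n)/(d@n); return m['position']+d*s[:,None]
def onz(m,uv,z): return onplane(m,uv,np.array([0,0,z]),np.array([0,0,1.]))
def tri(m1,u1,m2,u2):
    a=ray(m1,u1)[0];b=ray(m2,u2)[0];A=np.c_[a,-b]
    s=np.linalg.lstsq(A,m2['position']-m1['position'],rcond=None)[0]
    p=m1['position']+a*s[0];q=m2['position']+b*s[1];return (p+q)/2,np.linalg.norm(p-q)
def look(n,f=None):
    m=ctrl.camera_model(n);im=ctrl.get_image(n)[:,:,::-1].copy()
    if f: cv2.imwrite('pics/'+f,im)
    return m,im
def delta(p,Rt):
    """shift and turn in tool axes from the measured pose to world pose p, Rt"""
    o=ctrl.get_obs();R0=rv(o['orientation'])
    print('t %.1f tcp'%o['t'],o['ee_pos'],'w %.1f'%o['width'],'F',o['ft_force'])
    print('GO xyz',np.round(R0.T@(np.float64(p)-o['ee_pos']),1),'rot',np.round(R.from_matrix(R0.T@Rt).as_rotvec(),3))
def down(yaw):
    """tool pointing down, tool y at yaw in the world"""
    y=np.array([np.cos(yaw),np.sin(yaw),0]);z=np.array([0,0,-1.]);return np.c_[np.cross(y,z),y,z]
E
python3 - <<'E'
from h import *
o=ctrl.get_obs();R0=rv(o['orientation']);print(R0)
m=ctrl.camera_model('wrist');print('cam in tool',R0.T@(m['position']-o['ee_pos']));print(R0.T@rv(m['attitude']));print(proj(m,o['ee_pos']),proj(m,o['ee_pos']+[0,0,19]))
mt=ctrl.camera_model('top');im=cv2.imread('pics/top0.png')
g=im.max(2)
mask=((g<75)).astype(np.uint8);mask[:,:130]=0;mask[:,206:]=0;mask[:170]=0;mask[262:]=0
for c in cv2.findContours(mask,cv2.RETR_EXTERNAL,cv2.CHAIN_APPROX_NONE)[0]:
    if cv2.contourArea(c)<100: continue
    r=cv2.minAreaRect(c);b=onz(mt,cv2.boxPoints(r),9);print('slate',r[0],b.mean(0)[:2],np.linalg.norm(b[1]-b[0]),np.linalg.norm(b[2]-b[1]),np.degrees(np.arctan2(*(b[1]-b[0])[1::-1])))
for a in (cv2.imread('pics/top0.png')[150:265,125:350],):
    cv2.imwrite('pics/topc.png',cv2.resize(a,None,fx=3.5,fy=3.5,interpolation=cv2.INTER_CUBIC))
b=cv2.imread('pics/scene0.png')[150:280,195:345];cv2.imwrite('pics/scc.png',cv2.resize(b,None,fx=4.5,fy=4.5,interpolation=cv2.INTER_CUBIC))
E
```

```text
[[-0.93   0.368 -0.   ]
 [ 0.368  0.93  -0.001]
 [ 0.    -0.001 -1.   ]]
cam in tool [  70.962    0.646 -162.001]
[[ 0.001  0.965  0.261]
 [ 1.    -0.001  0.001]
 [ 0.001  0.261 -0.965]]
[[258.877 233.175]] [[258.685 248.249]]
slate (188.63694763183594, 245.6656036376953) [421.377 179.123] 48.158215391621745 63.51212645000875 -75.00330615030765
slate (154.9099884033203, 232.86996459960938) [465.687 289.862] 49.87197368930316 63.1978341485711 -83.27114744391586
slate (186.17648315429688, 215.20590209960938) [521.248 186.491] 45.62149092092704 61.10475664731097 -77.32488359794509
slate (149.59901428222656, 200.99012756347656) [571.436 307.724] 47.71255386481814 64.18225431063532 -85.72939291999887
slate (182.49998474121094, 186.00001525878906) [618.752 198.068] 47.6802808404371 62.74021421535749 -80.0612076202414
```

View pics/topc.png

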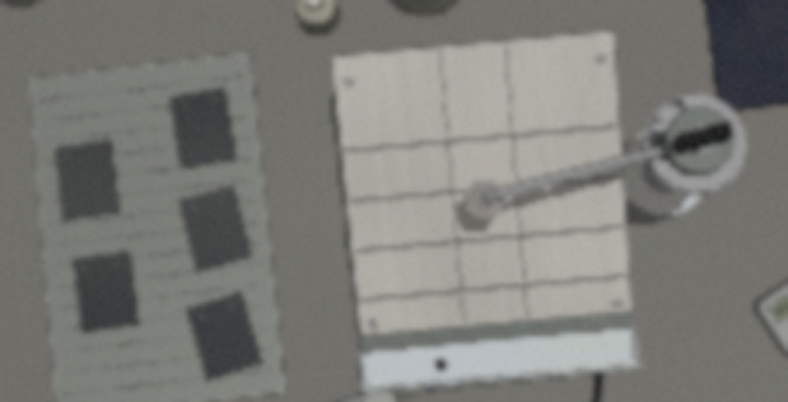

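View pics/scc.png

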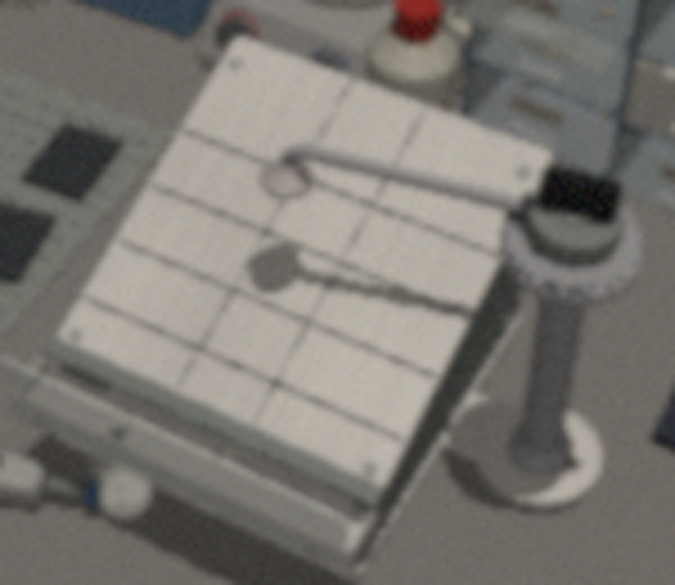

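Run:
```python
from h import *
mt=ctrl.camera_model('top');ms=ctrl.camera_model('scene')
f=lambda u,v:np.array([125+u/3.5-.36,150+v/3.5-.36])
g=lambda u,v:np.array([195+u/4.5-.39,150+v/4.5-.39])
c={'UL':((333,57),174.6),'UR':((611,33),174.6),'LR':((631,311),85),'LL':((363,333),85)}
P={k:onz(mt,f(*v[0]),v[1])[0] for k,v in c.items()};print(P)
print('sizes',np.linalg.norm(P['UL']-P['UR']),np.linalg.norm(P['UL']-P['LL']),np.linalg.norm(P['LL']-P['LR']),np.linalg.norm(P['UR']-P['LR']))
e=(P['LL']+P['LR'])/2;t=(P['UL']+P['UR'])/2;yaw=np.arctan2(*(t-e)[1::-1]);y=P['UL']+P['LL']-P['UR']-P['LR'];print('eaves',e,'yaw',yaw,np.arctan2(-y[0],y[1]))
k=onz(mt,f(702,136),268)[0];print('knob',k,tri(mt,f(702,136),ms,g(582,190)))
d=onz(mt,f(482,206),212)[0];print('head',d,'r',np.linalg.norm((k-d)[:2]),'ang',np.arctan2(*(d-k)[1::-1]))
E=rv([0,0,yaw])@rv([0,-np.radians(20),0])
for x in (180,135,90):
  p=e+E@np.array([x+10,0,0]);print(x,np.arctan2(*(p-k)[1::-1])-yaw,np.linalg.norm((p-k)[:2]))
delta([k[0],k[1],400],down(yaw-.2+np.pi/2)); print(down(0))
```

```text
{'UL': array([652.671,  61.352, 174.6  ]), 'UR': array([ 666.999, -175.548,  174.6  ]), 'LR': array([ 433.823, -192.667,   85.   ]), 'LL': array([420.001,  45.023,  85.   ])}
sizes 237.33360180921542 249.85972565834066 238.09198567404673 250.3845908342522
eaves [426.912 -73.822  85.   ] yaw 0.07167763844847512 0.05924459389650628
knob [ 564.728 -234.294  268.   ] (array([ 567.317, -237.896,  257.651]), np.float64(4.661511998883913))
head [518.911 -61.159 212.   ] r 179.09527869432358 ang 1.8295017107296387
180 1.2707622825645202 177.87613058286897
135 1.5103415014323955 170.24077046988103
90 1.7569328195852414 172.91663316910694
t 0.1 tcp [229.77  580.78  222.082] w 87.6 F [-0.062  0.363  0.167]
GO xyz [-611.3 -634.9 -177.2] rot [-0.001 -0.    -0.248]
[[-0.  1.  0.]
 [ 1.  0.  0.]
 [ 0.  0. -1.]]
```

```bash
python3 -m inch '[{"xyz":[0,0,-180],"rot":[0,0,0]},{"xyz":[0,0,-180],"rot":[0,0,0]},{"xyz":[0,0,-180],"rot":[0,0,0]},{"xyz":[0,0,-180],"rot":[0,0,0]},{"xyz":[0,0,-180],"rot":[0,0,0]},{"xyz":[-80,-80,-180],"rot":[0,0,0.1]},{"xyz":[-200,-200,-180],"rot":[0,0,0.3]},{"xyz":[-300,-300,-180],"rot":[0,0,0.6]},{"xyz":[-300,-300,-180],"rot":[0,0,0.6]},{"xyz":[-300,-300,-180],"rot":[0,0,0.6]},{"xyz":[-300,-300,-180],"rot":[0,0,0.6]},{"xyz":[-300,-300,-180],"rot":[0,0,0.6]}]'
python3 - <<'E'
from h import *
delta([572,-263,400],down(.23))
print(ctrl.get_obs()['qpos'])
E
```

```text
t: 1.15
ee_pos: [345.9, 311.5, 402.5]
orientation: [1.474, 2.774, -0.0]
ft_force: [0.2, 0.1, 0.4]
width: 87.6
grasp_force: 0.0
t 1.1 tcp [345.909 311.52  402.533] w 87.6 F [0.215 0.081 0.381]
GO xyz [-602.7 -134.1    2.6] rot [-0.     0.     0.364]
[ 0.708  0.004  1.747 -0.     1.39   0.114]
```

```bash
python3 -m inch '[{"xyz":[-40,-10,0],"rot":[0,0,0.05]},{"xyz":[-300,-67,0],"rot":[0,0,0.2]},{"xyz":[-450,-100,0],"rot":[0,0,0.3]},{"xyz":[-450,-100,0],"rot":[0,0,0.3]},{"xyz":[-450,-100,0],"rot":[0,0,0.3]},{"xyz":[-450,-100,0],"rot":[0,0,0.3]},{"xyz":[-450,-100,0],"rot":[0,0,0.3]},{"xyz":[-450,-100,0],"rot":[0,0,0.3]},{"xyz":[-450,-100,0],"rot":[0,0,0.3]},{"xyz":[-450,-100,0],"rot":[0,0,0.3]},{"xyz":[-450,-100,0],"rot":[0,0,0.3]},{"xyz":[-450,-100,0],"rot":[0,0,0.3]}]'
python3 -m inch '[{"xyz":[-165,10,0],"rot":[0,0,0.06]},{"xyz":[-165,10,0],"rot":[0,0,0.06]},{"xyz":[-165,10,0],"rot":[0,0,0.06]},{"xyz":[-165,10,0],"rot":[0,0,0.06]},{"xyz":[-165,10,0],"rot":[0,0,0.06]},{"xyz":[-165,10,0],"rot":[0,0,0.06]},{"xyz":[-165,10,0],"rot":[0,0,0.06]},{"xyz":[-165,10,0],"rot":[0,0,0.06]}]'
python3 - <<'E'
from h import *
delta([565,-234,300],down(.23))
print(ctrl.get_obs()['qpos'])
m,im=look('wrist','w1.png')
np.save('m1.npy',m,allow_pickle=True)
E
```

```text
t: 2.15
ee_pos: [516.3, -120.8, 402.0]
orientation: [1.877, 2.518, -0.002]
ft_force: [-0.7, 1.7, -1.3]
width: 87.7
grasp_force: 0.0
t: 2.82
ee_pos: [571.9, -269.1, 402.7]
orientation: [-1.945, -2.466, -0.0]
ft_force: [-0.6, -0.6, -0.2]
width: 88.1
grasp_force: 0.0
t 2.8 tcp [ 571.851 -269.121  402.7  ] w 88.1 F [-0.63  -0.569 -0.214]
GO xyz [ 35.7   1.5 102.7] rot [-0.    -0.001  0.005]
[-0.459  0.29   1.41   0.     1.442 -0.694]
```

View pics/w1.png

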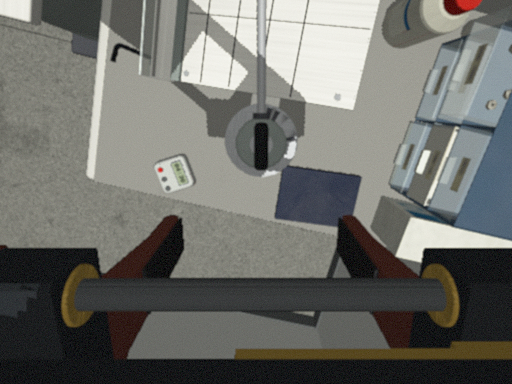

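Run:
```python
from h import *
m=np.load('m1.npy',allow_pickle=True).item();im=cv2.imread('pics/w1.png')
mask=np.zeros(im.shape[:2],np.uint8);mask[115:178,245:278]=(im.max(2)[115:178,245:278]<32)
c=max(cv2.findContours(mask,0,1)[0],key=cv2.contourArea);r=cv2.minAreaRect(c);print(r)
for z in (262,268):
  b=onz(m,cv2.boxPoints(r),z);print(z,b.mean(0),np.linalg.norm(b[1]-b[0]),np.linalg.norm(b[2]-b[1]))
p=onz(m,[[261,146],[262,95],[261.5,10]],236);d=p[2]-p[1];print('arm dir',np.arctan2(d[1],d[0]))
# tube edges per row
for v in (20,50,80): print(v,im[v,248:278].max(1))
print(proj(m,[[571.9,-269,402.7],[571.9,-269,240]]))
```

```text
((261.0, 145.5), (45.0, 12.0), 90.0)
262 [ 565.854 -237.758  262.   ] 11.632620819457012 44.43217465149826
268 [ 565.651 -237.003  268.   ] 11.40207395978953 43.5515735820501
arm dir 1.814609434067587
20 [241 244 242 243 241 241 242 239 205 158 157 180 196 210 207 191 169 154
 172 195 186 130 132 171 192 187 174 171 179 181]
50 [161 209 233 239 240 239 239 235 202 148 156 178 196 211 206 187 166 168
 220 235 237 236 237 238 238 237 239 239 238 239]
80 [147 147 149 146 146 146 145 145 129 107 103 105 114 117 117 111 104 113
 131 145 143 146 148 144 145 141 140 142 141 145]
[[259.316 233.675]
 [259.59  172.609]]
```

```bash
python3 -m inch '[{"xyz":[32.6,1.8,30],"rot":[0,0,0.005]},{"xyz":[32.6,1.8,60],"rot":[0,0,0.005]},{"xyz":[32.6,1.8,90],"rot":[0,0,0.005]},{"xyz":[32.6,1.8,120],"rot":[0,0,0.005]},{"xyz":[32.6,1.8,145],"rot":[0,0,0.005]},{"xyz":[32.6,1.8,155],"rot":[0,0,0.005]},{"xyz":[32.6,1.8,155],"rot":[0,0,0.005]},{"xyz":[32.6,1.8,155],"rot":[0,0,0.005]}]'
python3 -m inch '[{"xyz":[0,0,0],"rot":[0,0,0]},{"xyz":[0,0,0],"rot":[0,0,0]},{"xyz":[0,0,0],"rot":[0,0,0]},{"xyz":[0,0,0],"rot":[0,0,0]},{"xyz":[0,0,0],"rot":[0,0,0]},{"xyz":[0,0,0],"rot":[0,0,0]},{"xyz":[0,0,0],"rot":[0,0,0]},{"xyz":[0,0,0],"rot":[0,0,0]},{"xyz":[0,0,0],"rot":[0,0,0]},{"xyz":[0,0,0],"rot":[0,0,0]}]' 255
```

```text
t: 3.53
ee_pos: [566.8, -237.8, 248.6]
orientation: [1.952, 2.461, 0.0]
ft_force: [-0.2, -0.2, 0.4]
width: 88.1
grasp_force: 0.0
t: 4.37
ee_pos: [566.4, -238.3, 247.6]
orientation: [-1.953, -2.461, 0.0]
ft_force: [0.2, 1.2, 0.7]
width: 24.9
grasp_force: 0.0
```

Not closed yet; a few more rows, then lift 13.

```bash
python3 -m inch '[{"xyz":[0,0,0],"rot":[0,0,0]},{"xyz":[0,0,0],"rot":[0,0,0]},{"xyz":[0,0,0],"rot":[0,0,0]},{"xyz":[0,0,0],"rot":[0,0,0]},{"xyz":[0,0,0],"rot":[0,0,0]},{"xyz":[0,0,0],"rot":[0,0,0]}]' 255
python3 -m inch '[{"xyz":[0,0,-4],"rot":[0,0,0]},{"xyz":[0,0,-8],"rot":[0,0,0]},{"xyz":[0,0,-13],"rot":[0,0,0]},{"xyz":[0,0,-13],"rot":[0,0,0]},{"xyz":[0,0,-13],"rot":[0,0,0]}]'
```

```text
t: 4.87
ee_pos: [565.8, -238.4, 247.7]
orientation: [-1.953, -2.46, 0.001]
ft_force: [-5.2, -0.8, 3.4]
width: 13.8
grasp_force: 30.0
t: 5.28
ee_pos: [565.8, -238.3, 260.1]
orientation: [-1.952, -2.46, 0.001]
ft_force: [-2.9, -3.6, -11.0]
width: 14.0
grasp_force: 30.0
```

```bash
python3 -m inch '[{"xyz":[0,0,0],"rot":[0,0,0.05]},{"xyz":[0,0,0],"rot":[0,0,0.15]},{"xyz":[0,0,0],"rot":[0,0,0.25]},{"xyz":[0,0,0],"rot":[0,0,0.35]},{"xyz":[0,0,0],"rot":[0,0,0.45]},{"xyz":[0,0,0],"rot":[0,0,0.55]},{"xyz":[0,0,0],"rot":[0,0,0.65]},{"xyz":[0,0,0],"rot":[0,0,0.75]},{"xyz":[0,0,0],"rot":[0,0,0.85]},{"xyz":[0,0,0],"rot":[0,0,0.95]},{"xyz":[0,0,0],"rot":[0,0,1.0]},{"xyz":[0,0,0],"rot":[0,0,1.0]}]'
python3 -m inch '[{"xyz":[0,0,0],"rot":[0,0,0.1]},{"xyz":[0,0,0],"rot":[0,0,0.2]},{"xyz":[0,0,0],"rot":[0,0,0.3]},{"xyz":[0,0,0],"rot":[0,0,0.4]},{"xyz":[0,0,0],"rot":[0,0,0.43]},{"xyz":[0,0,0],"rot":[0,0,0.45]},{"xyz":[0,0,0],"rot":[0,0,0.45]},{"xyz":[0,0,0],"rot":[0,0,0.45]}]'
python3 -c "
from h import *
o=ctrl.get_obs();print(o['moment'],o['grasp_force'],R.from_matrix(rv([-1.952,-2.46,.001]).T@rv(o['orientation'])).as_rotvec())
look('scene','s2.png')
b=cv2.imread('pics/s2.png')[130:280,195:405];cv2.imwrite('pics/s2c.png',cv2.resize(b,None,fx=3.5,fy=3.5))"
```

```text
t: 6.28
ee_pos: [565.9, -238.5, 260.0]
orientation: [-2.895, -1.219, 0.002]
ft_force: [-2.0, -4.4, -10.2]
width: 13.4
grasp_force: 30.0
t: 6.95
ee_pos: [565.9, -238.6, 260.0]
orientation: [3.094, 0.547, -0.002]
ft_force: [-1.6, -4.7, -10.8]
width: 13.9
grasp_force: 30.0
[-1.     0.705 -0.022] 29.990457594394684 [-0.    -0.001  1.45 ]
```

View pics/s2c.png

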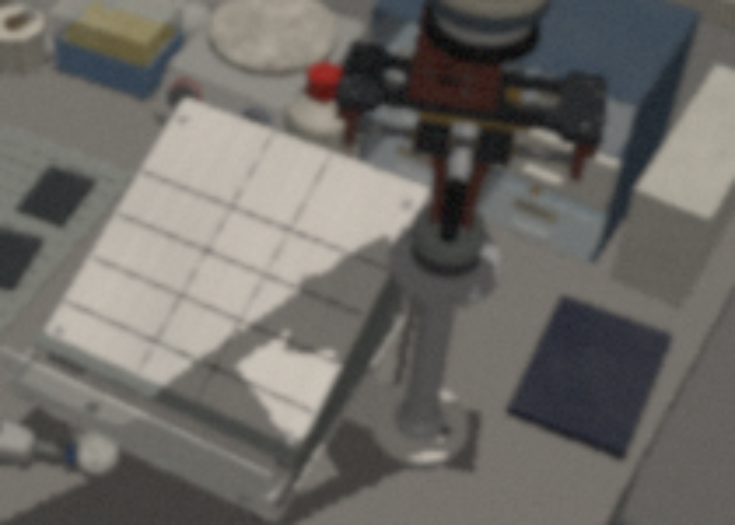

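```bash
python3 -m inch '[{"xyz":[0,0,4],"rot":[0,0,0]},{"xyz":[0,0,8],"rot":[0,0,0]},{"xyz":[0,0,10],"rot":[0,0,0]},{"xyz":[0,0,10],"rot":[0,0,0]},{"xyz":[0,0,10],"rot":[0,0,0]}]'
python3 -m inch '[{"xyz":[0,0,0],"rot":[0,0,0]},{"xyz":[0,0,0],"rot":[0,0,0]},{"xyz":[0,0,0],"rot":[0,0,0]},{"xyz":[0,0,0],"rot":[0,0,0]},{"xyz":[0,0,0],"rot":[0,0,0]},{"xyz":[0,0,0],"rot":[0,0,0]}]' 100
```

```text
t: 7.42
ee_pos: [566.0, -238.6, 250.2]
orientation: [3.093, 0.547, -0.002]
ft_force: [-3.8, -3.4, -8.2]
width: 14.0
grasp_force: 30.0
t: 7.92
ee_pos: [566.7, -238.2, 251.1]
orientation: [3.093, 0.547, 0.001]
ft_force: [-0.4, -0.1, -0.3]
width: 50.1
grasp_force: 0.0
```

```bash
python3 -m inch '[{"xyz":[0,0,-20],"rot":[0,0,0]},{"xyz":[0,0,-60],"rot":[0,0,0]},{"xyz":[0,0,-100],"rot":[0,0,0]},{"xyz":[0,0,-140],"rot":[0,0,0]},{"xyz":[0,0,-150],"rot":[0,0,0]},{"xyz":[0,0,-150],"rot":[0,0,0]}]' 0
python3 -c "
from h import *
delta([500,-75,402],down(.065-np.pi/2))"
```

```text
t: 8.42
ee_pos: [568.0, -238.9, 405.2]
orientation: [3.089, 0.546, 0.011]
ft_force: [0.1, 0.6, -0.1]
width: 86.9
grasp_force: 0.0
t 8.4 tcp [ 567.996 -238.873  405.225] w 86.9 F [ 0.055  0.574 -0.087]
GO xyz [  -7.7 -177.3    2.2] rot [ 0.005 -0.007  0.285]
```

```bash
python3 -m inch '[{"xyz":[-2,-30,0],"rot":[0,0,0.05]},{"xyz":[-4,-70,1],"rot":[0,0,0.13]},{"xyz":[-5,-110,2],"rot":[0,0,0.2]},{"xyz":[-7,-150,2],"rot":[0,0,0.285]},{"xyz":[-8,-177,2],"rot":[0,0,0.285]},{"xyz":[-8,-177,2],"rot":[0,0,0.285]},{"xyz":[-8,-177,2],"rot":[0,0,0.285]},{"xyz":[-8,-177,2],"rot":[0,0,0.285]}]'
python3 -c "
from h import *
m,im=look('wrist','w3.png');np.save('m3.npy',m,allow_pickle=True)
delta([470,245,330],down(-np.pi/2))"
```

```text
t: 9.08
ee_pos: [498.0, -74.9, 397.5]
orientation: [-3.14, -0.103, 0.002]
ft_force: [0.1, -0.6, -0.2]
width: 87.8
grasp_force: 0.0
t 9.1 tcp [498.29  -75.283 397.69 ] w 87.8 F [ 0.048 -0.973 -0.18 ]
GO xyz [  -7.5 -321.4   67.7] rot [-0.     0.001  0.065]
```

View pics/w3.png

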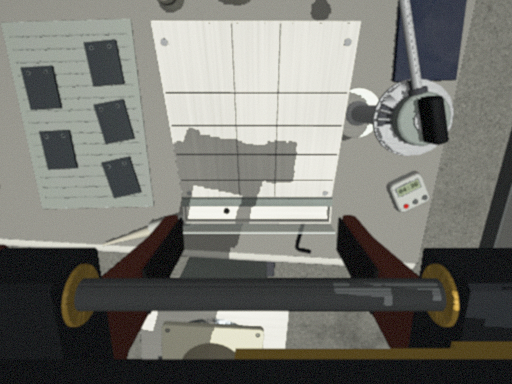

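Run:
```python
from h import *
m=np.load('m3.npy',allow_pickle=True).item();im=cv2.imread('pics/w3.png');g=im.min(2).astype(float)
def sub(a):
    a=a.max()-a; i=int(np.argmax(a)); w=a[max(0,i-1):i+2]; w=np.clip(w-np.median(a),0,None)
    return max(0,i-1)+(w*np.arange(len(w))).sum()/w.sum()
hl={}
for x,r in ((180,93),(135,125),(90,154),(45,182)):
    pts=[]
    for c in list(range(190,226,3))+list(range(242,275,3))+list(range(290,325,3)):
        s=g[r-5:r+6,c]; d=s-(s[0]+s[-1])/2
        if abs(s[0]-s[-1])<15: pts.append((c,r-5+sub(s)))
    p=np.array(pts);k=np.polyfit(p[:,0],p[:,1],1);e=p[:,1]-np.polyval(k,p[:,0]);q=abs(e)<1;k=np.polyfit(p[q,0],p[q,1],1);hl[x]=k;print(x,k,len(p),q.sum(),e.std())
vl={}
for y,c0,c1 in ((28,232,238),(-28,286,277)):
    pts=[]
    for r in list(range(28,88,3))+list(range(98,120,3))+[170,173,176]:
        c=int(round(c0+(c1-c0)*(r-25)/160)); s=g[r,c-6:c+7]
        if abs(s[0]-s[-1])<15: pts.append((r,c-6+sub(s)))
    p=np.array(pts);k=np.polyfit(p[:,0],p[:,1],1);e=p[:,1]-np.polyval(k,p[:,0]);q=abs(e)<1.2;k=np.polyfit(p[q,0],p[q,1],1);vl[y]=k;print(y,k,len(p),q.sum(),e.std())
O=[];U=[]
for x,h in hl.items():
    for y,v in vl.items():
        c=(v[0]*h[1]+v[1])/(1-v[0]*h[0]);O.append((x,y,0));U.append((c,h[0]*c+h[1]))
O=np.float64(O);U=np.float64(U);print(U)
K=np.array([[m['fx'],0,m['cx']],[0,m['fy'],m['cy']],[0,0,1]])
ok,r,t=cv2.solvePnP(O,U,K,None);A=rv(m['attitude'])@np.diag([1,-1,-1])
D=A@rv(r.ravel());p=A@t.ravel()+m['position'];print('eaves',p);print(D,'pitch',np.degrees(np.arcsin(D[2,0])),'yaw',np.arctan2(D[1,0],D[0,0]))
# ray cast assuming known heights
q=np.vstack([onz(m,u,85+o[0]*np.sin(np.radians(20)))[0] for o,u in zip(O,U)])
a=q.reshape(4,2,3);print(a.mean(1),np.linalg.norm(a[:,0]-a[:,1],axis=1))
d=a[:,0].mean(0)-a[:,1].mean(0);print('yaw lines',np.arctan2(-d[0],d[1]),'yaw up',np.arctan2(*(a[0].mean(0)-a[3].mean(0))[1::-1]),np.linalg.norm(a[0].mean(0)-a[3].mean(0)))
```

```text
180 [ 0.002 91.843] 35 35 0.08789840786292484
135 [  0.001 124.921] 31 31 0.028100172846221887
90 [  0.001 153.73 ] 34 34 0.05474205360179537
45 [  0.    179.663] 24 24 0.045464217105213665
28 [  0.048 229.819] 31 31 0.14559832296186395
-28 [ -0.034 280.839] 15 15 0.10209561646314562
[[234.205  92.289]
 [277.674  92.372]
 [235.764 125.092]
 [276.551 125.121]
 [237.138 154.005]
 [275.56  154.05 ]
 [238.359 179.693]
 [274.681 179.698]]
eaves [414.814 -75.14   85.847]
[[ 0.939 -0.065 -0.339]
 [ 0.062  0.998 -0.021]
 [ 0.34  -0.001  0.941]] pitch 19.85448716598794 yaw 0.06588441242406068
[[583.816 -63.985 146.564]
 [541.432 -66.782 131.173]
 [499.114 -69.574 115.782]
 [456.921 -72.359 100.391]] [56.027 56.028 56.032 56.043]
yaw lines 0.06527067063396651 yaw up 0.06589432724866852 135.2934715749379
```

```bash
python3 -m inch '[{"xyz":[0,-30,0],"rot":[0,0,0.02]},{"xyz":[-2,-70,0],"rot":[0,0,0.03]},{"xyz":[-3,-110,0],"rot":[0,0,0.04]},{"xyz":[-4,-150,5],"rot":[0,0,0.05]},{"xyz":[-5,-190,20],"rot":[0,0,0.065]},{"xyz":[-6,-230,35],"rot":[0,0,0.065]},{"xyz":[-7,-270,50],"rot":[0,0,0.065]},{"xyz":[-7.5,-310,60],"rot":[0,0,0.065]},{"xyz":[-7.5,-321,67],"rot":[0,0,0.065]},{"xyz":[-7.5,-321,67],"rot":[0,0,0.065]},{"xyz":[-7.5,-321,67],"rot":[0,0,0.065]},{"xyz":[-7.5,-321,67],"rot":[0,0,0.065]}]'
python3 -c "
from h import *
m,im=look('wrist','w4.png');np.save('m4.npy',m,allow_pickle=True)
cv2.imwrite('pics/w4c.png',cv2.resize(im[:260,100:420],None,fx=2.3,fy=2.3,interpolation=cv2.INTER_CUBIC))
delta([470,245,330],down(-np.pi/2))"
```

```text
t: 10.13
ee_pos: [470.7, 243.8, 331.7]
orientation: [3.141, -0.002, -0.0]
ft_force: [-0.0, 0.1, -1.4]
width: 87.8
grasp_force: 0.0
t 10.2 tcp [470.747 243.664 332.033] w 87.6 F [-0.179 -0.404 -0.201]
GO xyz [-0.8 -1.3  2. ] rot [ 0.    -0.001 -0.002]
```

View pics/w4c.png

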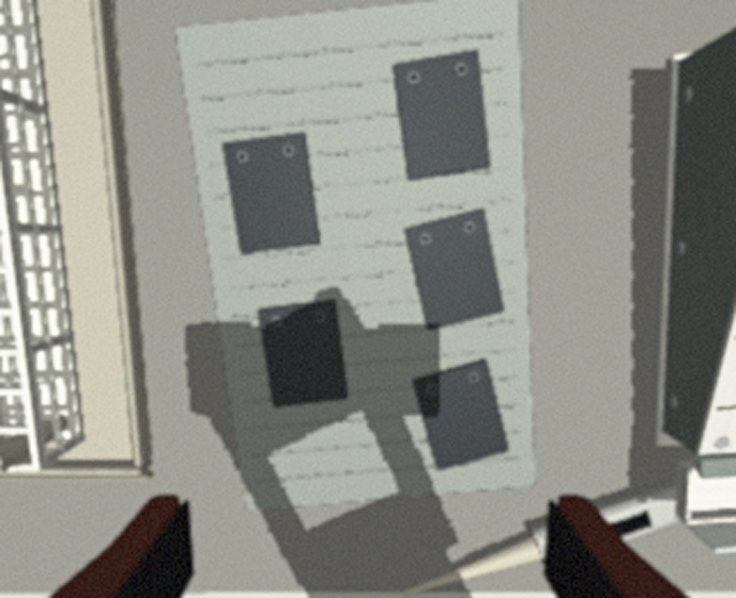

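```bash
cat >> h.py <<'E'
EAV=np.array([414.7,-75.1,85.]);D=rv([0,0,.0655])@rv([0,-np.radians(20),0]);S=D@rv([0,.133,0])
def slates(m,im,T=None):
    """contours of dark-grey slates on the mat, wrist picture -> list of (x,y,yaw,l,w,px)"""
    hsv=cv2.cvtColor(cv2.GaussianBlur(im,(3,3),0),cv2.COLOR_BGR2HSV)
    b,g,r=[im[:,:,i].astype(int) for i in range(3)]
    mask=((im.max(2)<95)&(b-g>=T)).astype(np.uint8) if T is not None else (im.max(2)<100).astype(np.uint8)
    mask=cv2.morphologyEx(mask,cv2.MORPH_CLOSE,np.ones((5,5)));mask=cv2.morphologyEx(mask,cv2.MORPH_OPEN,np.ones((7,7)))
    out=[]
    for c in cv2.findContours(mask,0,1)[0]:
        if cv2.contourArea(c)<700: continue
        rc=cv2.minAreaRect(c);bx=onz(m,cv2.boxPoints(rc),9);e=[bx[1]-bx[0],bx[2]-bx[1]];l=[np.linalg.norm(v) for v in e]
        k=int(l[1]>l[0]);v=e[k]*np.sign(e[k][0]);ct=bx.mean(0)
        if 48<min(l)<60 and 62<max(l)<78: out.append((*ct[:2],np.arctan2(v[1],v[0]),max(l),min(l),*rc[0]))
    return np.array(out)
def place(n,up=0,dx=0,dy=0,h=1.):
    """tool pose to set a slate on line n; h = tip above underside; up = extra height square off the slate"""
    p=EAV+D@np.array([45*(n-1)+34.7+dx,dy,4.7])+S[:,2]*(h+up);return p,S@np.diag([1.,-1,-1])
E
python3 - <<'E'
from h import *
m=np.load('m4.npy',allow_pickle=True).item();im=cv2.imread('pics/w4.png')
f=lambda u,v:im[int(v/2.3)-1:int(v/2.3)+2,100+int(u/2.3)-1:100+int(u/2.3)+2].reshape(-1,3).mean(0)
for n,p in dict(lit=(440,120),lit2=(455,280),lit3=(470,420),shs=(305,360),shmat=(220,370),shmat2=(400,370),shmat3=(240,420),mat=(300,90)).items(): print(n,f(*p))
for T in (None,3,6): print(T);print(slates(m,im,T))
for n in range(1,6): print(place(n)[0])
E
```

```text
lit [92.667 91.556 86.111]
lit2 [88.667 88.111 83.333]
lit3 [79.111 77.556 72.333]
shs [41.444 39.778 37.889]
shmat [85.778 90.556 91.556]
shmat2 [ 97.556 104.333 100.667]
shmat3 [ 95.667 100.556  96.333]
mat [172.889 182.778 176.   ]
None
[[523.128 186.172   0.254  68.432  51.056 297.039 116.888]
 [571.928 307.148   0.11   67.424  52.467 217.577  83.615]
 [618.689 197.361   0.16   68.528  51.488 291.433  49.896]]
3
[[423.093 178.415   0.314  66.126  49.635 299.896 179.887]
 [466.491 289.415   0.124  67.526  50.516 231.125 153.415]
 [571.846 306.829   0.153  65.261  49.677 217.784  83.703]]
6
[]
[445.419 -73.085 102.261]
[487.615 -70.317 117.652]
[529.81  -67.549 133.043]
[572.006 -64.782 148.434]
[614.201 -62.014 163.825]
```

```bash
python3 - <<'E'
s=open('h.py').read()
a=s.index("    hsv=");b=s.index("    mask=cv2.morphologyEx(mask,cv2.MORPH_CLOSE")
s=s[:a]+"    bl=cv2.GaussianBlur(im,(5,5),0).astype(int)\n    mask=((bl.max(2)<115)&(bl[:,:,0]-bl[:,:,2]>=1)).astype(np.uint8)\n"+s[b:]
open('h.py','w').write(s)
E
python3 - <<'E'
from h import *
m=np.load('m4.npy',allow_pickle=True).item();im=cv2.imread('pics/w4.png')
L=slates(m,im);print(L)
s=min(L,key=lambda a:a[0])
delta([s[0],s[1],50],down(s[2]-np.pi/2))
E
```

```text
[[423.076 178.917   0.283  70.197  52.862 299.588 179.853]
 [465.78  289.138   0.122  70.384  54.501 231.31  153.825]
 [522.551 186.013   0.26   69.488  51.328 297.127 117.259]
 [572.025 306.922   0.129  67.996  52.09  217.72   83.54 ]
 [619.05  197.41    0.156  69.349  51.533 291.405  49.617]]
t 10.2 tcp [470.747 243.664 332.033] w 87.6 F [-0.179 -0.404 -0.201]
GO xyz [-47.7  64.8 282. ] rot [ 0.    -0.001 -0.285]
```

```bash
python3 -m inch '[{"xyz":[-10,15,40],"rot":[0,0,-0.08]},{"xyz":[-20,28,80],"rot":[0,0,-0.16]},{"xyz":[-30,42,120],"rot":[0,0,-0.24]},{"xyz":[-40,56,160],"rot":[0,0,-0.285]},{"xyz":[-47.7,64.8,200],"rot":[0,0,-0.285]},{"xyz":[-47.7,64.8,240],"rot":[0,0,-0.285]},{"xyz":[-47.7,64.8,270],"rot":[0,0,-0.285]},{"xyz":[-47.7,64.8,282],"rot":[0,0,-0.285]},{"xyz":[-47.7,64.8,282],"rot":[0,0,-0.285]},{"xyz":[-47.7,64.8,282],"rot":[0,0,-0.285]},{"xyz":[-47.7,64.8,282],"rot":[0,0,-0.285]}]' 0
python3 -c "
from h import *
delta([423.1,178.9,4],down(.283-np.pi/2))"
```

```text
t: 11.1
ee_pos: [423.7, 180.1, 51.0]
orientation: [-3.11, -0.444, -0.004]
ft_force: [0.3, -0.3, -0.2]
width: 87.8
grasp_force: 0.0
t 11.1 tcp [423.69  180.113  51.009] w 87.8 F [ 0.276 -0.31  -0.219]
GO xyz [-1.  1. 47.] rot [-0.    -0.003  0.001]
```

```bash
python3 -m inch '[{"xyz":[-0.6,0.6,20],"rot":[0,0,0]},{"xyz":[-0.6,0.6,35],"rot":[0,0,0]},{"xyz":[-0.6,0.6,43],"rot":[0,0,0]},{"xyz":[-0.6,0.6,46.5],"rot":[0,0,0]},{"xyz":[-0.6,0.6,46.5],"rot":[0,0,0]},{"xyz":[-0.6,0.6,46.5],"rot":[0,0,0]}]' 0
python3 -m inch '[{"xyz":[0,0,0],"rot":[0,0,0]},{"xyz":[0,0,0],"rot":[0,0,0]},{"xyz":[0,0,0],"rot":[0,0,0]},{"xyz":[0,0,0],"rot":[0,0,0]},{"xyz":[0,0,0],"rot":[0,0,0]},{"xyz":[0,0,0],"rot":[0,0,0]},{"xyz":[0,0,0],"rot":[0,0,0]},{"xyz":[0,0,0],"rot":[0,0,0]},{"xyz":[0,0,0],"rot":[0,0,0]},{"xyz":[0,0,0],"rot":[0,0,0]}]' 255
```

```text
t: 11.6
ee_pos: [422.5, 179.8, 4.0]
orientation: [-3.109, -0.446, -0.002]
ft_force: [-0.1, -0.5, 0.3]
width: 88.2
grasp_force: 0.0
t: 12.43
ee_pos: [422.0, 179.6, 3.4]
orientation: [-3.11, -0.446, -0.001]
ft_force: [-0.7, 0.1, 5.6]
width: 53.5
grasp_force: 30.5
```

```bash
python3 -m inch '[{"xyz":[0,0,-20],"rot":[0,0,0]},{"xyz":[0,0,-60],"rot":[0,0,0]},{"xyz":[0,0,-100],"rot":[0,0,0]},{"xyz":[0,0,-140],"rot":[0,0,0]},{"xyz":[0,0,-180],"rot":[0,0,0]},{"xyz":[0,0,-200],"rot":[0,0,0]},{"xyz":[0,0,-200],"rot":[0,0,0]},{"xyz":[0,0,-200],"rot":[0,0,0]}]'
python3 -c "
from h import *
delta(*place(1,up=60,dx=-.9,h=.4))"
```

```text
t: 13.1
ee_pos: [422.2, 179.7, 203.9]
orientation: [-3.109, -0.446, -0.004]
ft_force: [-0.6, 0.3, -0.6]
width: 53.3
grasp_force: 30.0
t 13.1 tcp [422.173 179.725 203.855] w 53.3 F [-0.568  0.297 -0.599]
GO xyz [-62.1 246.2  43.7] rot [-0.024  0.213  0.218]
```

```bash
python3 -m inch '[{"xyz":[-5,20,0],"rot":[0,0.02,0.02]},{"xyz":[-15,55,0],"rot":[-0.005,0.05,0.05]},{"xyz":[-24,92,5],"rot":[-0.01,0.09,0.09]},{"xyz":[-33,130,15],"rot":[-0.015,0.13,0.13]},{"xyz":[-42,168,25],"rot":[-0.02,0.17,0.17]},{"xyz":[-52,206,35],"rot":[-0.024,0.2,0.2]},{"xyz":[-60,236,42],"rot":[-0.024,0.213,0.218]},{"xyz":[-62,246,43.7],"rot":[-0.024,0.213,0.218]},{"xyz":[-62,246,43.7],"rot":[-0.024,0.213,0.218]},{"xyz":[-62,246,43.7],"rot":[-0.024,0.213,0.218]},{"xyz":[-62,246,43.7],"rot":[-0.024,0.213,0.218]},{"xyz":[-62,246,43.7],"rot":[-0.024,0.213,0.218]}]'
python3 -c "
from h import *
delta(*place(1,up=0,dx=-.9,h=.4))
m,im=look('wrist');cv2.imwrite('pics/w5c.png',cv2.resize(im[:300,110:410],None,fx=2,fy=2))"
```

```text
t: 14.1
ee_pos: [431.1, -72.9, 159.0]
orientation: [-3.115, -0.105, -0.333]
ft_force: [0.7, 0.1, -0.7]
width: 53.9
grasp_force: 3.0
t 14.1 tcp [431.116 -72.922 159.009] w 53.9 F [ 0.69   0.098 -0.662]
GO xyz [ 1.1  1.1 59.2] rot [-0.     0.003  0.002]
```

View pics/w5c.png

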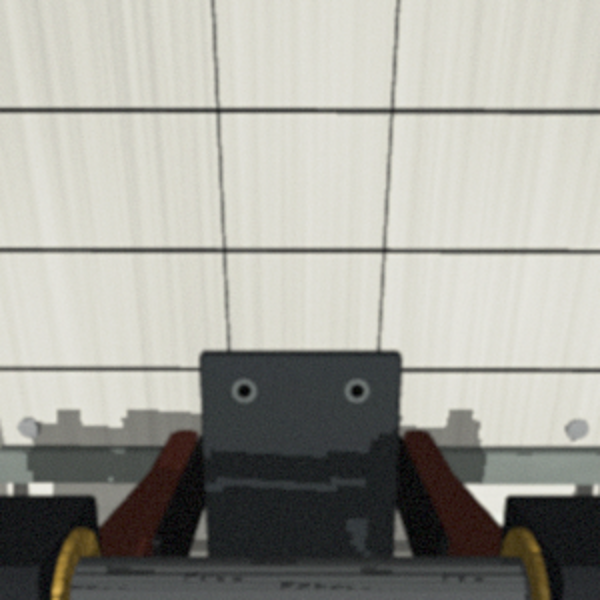

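```bash
python3 -m inch '[{"xyz":[0,0,0],"rot":[0,0,0]},{"xyz":[0,0,0],"rot":[0,0,0]}]'
python3 - <<'E'
from h import *
o=ctrl.get_obs();m,im=look('wrist','w6.png');T=rv(o['orientation'])
for hx in (34.,35.9): print(proj(m,[o['ee_pos']+T@np.array([hx,s*27,-5.6]) for s in (-1,1)]))
g=im.max(2).astype(int)
for c in (225,245,275,295): 
    r=np.where(g[150:200,c]<100)[0]+150; print(c,r[:3])
for r in (182,190): q=np.where(g[r,190:330]<95)[0]+190;print(r,q[0],q[-1])
delta(*place(1,up=0,dx=-.9,h=.4))
E
```

```text
t: 14.32
ee_pos: [431.6, -73.2, 159.6]
orientation: [-3.115, -0.105, -0.335]
ft_force: [-0.5, -0.2, 0.2]
width: 53.4
grasp_force: 30.0
[[209.255 177.916]
 [312.194 178.009]]
[[209.104 174.379]
 [312.359 174.472]]
225 [176 177 178]
245 [176 177 178]
275 [176 177 178]
295 [176 177 178]
182 210 309
190 211 309
t 14.4 tcp [431.542 -73.357 159.617] w 54.0 F [ 0.302  0.053 -0.317]
GO xyz [ 0.5  0.6 59.7] rot [0.    0.002 0.002]
```

```bash
python3 -m inch '[{"xyz":[0.5,0.5,20],"rot":[0,0.002,0.002]},{"xyz":[0.5,0.5,38],"rot":[0,0.002,0.002]},{"xyz":[0.5,0.5,50],"rot":[0,0.002,0.002]},{"xyz":[0.5,0.5,55],"rot":[0,0.002,0.002]},{"xyz":[0.5,0.5,57],"rot":[0,0.002,0.002]},{"xyz":[0.5,0.5,58],"rot":[0,0.002,0.002]},{"xyz":[0.5,0.5,58.5],"rot":[0,0.002,0.002]},{"xyz":[0.5,0.5,59],"rot":[0,0.002,0.002]},{"xyz":[0.5,0.5,59],"rot":[0,0.002,0.002]},{"xyz":[0.5,0.5,59],"rot":[0,0.002,0.002]}]'
python3 -c "
from h import *
delta(*place(1,up=0,dx=-.9,h=.4))"
```

```text
t: 15.2
ee_pos: [444.7, -73.7, 102.4]
orientation: [-3.115, -0.1, -0.339]
ft_force: [-0.6, 0.8, -1.3]
width: 53.3
grasp_force: 30.0
t 15.2 tcp [444.684 -73.703 102.401] w 53.3 F [-0.595  0.775 -1.264]
GO xyz [-0.2 -0.6  1. ] rot [ 0.001 -0.001 -0.001]
```

```bash
python3 -m inch '[{"xyz":[-0.2,-0.4,0.5],"rot":[0,0,0]},{"xyz":[-0.2,-0.4,1],"rot":[0,0,0]},{"xyz":[-0.2,-0.4,1.2],"rot":[0,0,0]},{"xyz":[-0.2,-0.4,1.2],"rot":[0,0,0]}]'
python3 -c "
from h import *
delta(*place(1,up=0,dx=-.9,h=.4))"
```

```text
t: 15.53
ee_pos: [444.6, -73.3, 101.2]
orientation: [-3.115, -0.1, -0.338]
ft_force: [-3.5, 0.3, 9.3]
width: 53.7
grasp_force: 30.0
t 15.5 tcp [444.553 -73.259 101.243] w 53.7 F [-3.496  0.299  9.275]
GO xyz [ 0.2 -0.1 -0.1] rot [ 0.001 -0.    -0.001]
```

```bash
python3 -m inch '[{"xyz":[0,0,0],"rot":[0,0,0]},{"xyz":[0,0,0],"rot":[0,0,0]},{"xyz":[0,0,0],"rot":[0,0,0]},{"xyz":[0,0,-20],"rot":[0,0,0]},{"xyz":[0,0,-60],"rot":[0,0,0]},{"xyz":[0,0,-100],"rot":[0,0,0]},{"xyz":[0,0,-120],"rot":[0,0,0]},{"xyz":[0,0,-120],"rot":[0,0,0]},{"xyz":[0,0,-120],"rot":[0,0,0]}]' 0
python3 -c "
from h import *
m,im=look('wrist','w7.png');np.save('m7.npy',m,allow_pickle=True)
cv2.imwrite('pics/w7c.png',cv2.resize(im[60:260,160:360],None,fx=3,fy=3))
print(proj(m,[EAV+D@np.array(p) for p in ((0,27,15.3),(0,-27,15.3),(69.4,27,6),(69.4,-27,6),(0,28,9.3),(0,-28,9.3))]))
delta([470,245,330],down(-np.pi/2))"
```

```text
t: 16.28
ee_pos: [419.4, -75.0, 218.9]
orientation: [-3.115, -0.1, -0.343]
ft_force: [0.0, -0.7, -0.6]
width: 87.7
grasp_force: 0.0
[[231.704 219.705]
 [287.81  219.641]
 [229.85  146.921]
 [289.599 146.884]
 [231.19  216.763]
 [288.3   216.699]]
t 16.3 tcp [418.681 -74.806 217.613] w 87.9 F [ 0.054  0.219 -1.204]
GO xyz [  94.1 -315.8  -94.5] rot [-0.007 -0.216  0.064]
```

View pics/w7c.png

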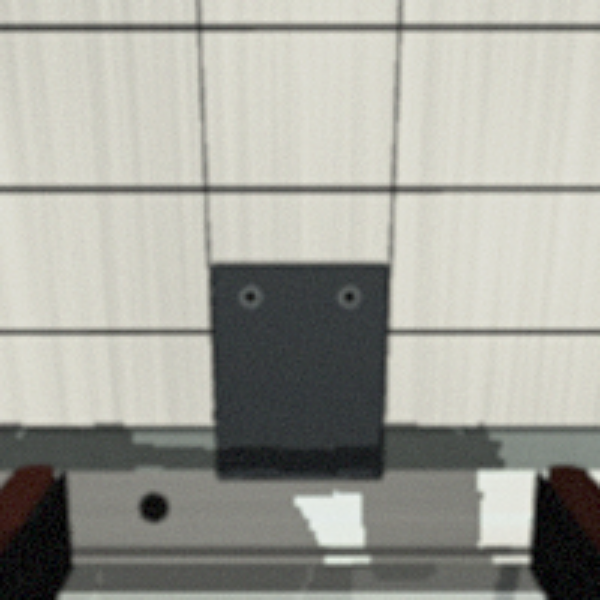

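```bash
python3 -m inch '[{"xyz":[10,-30,-20],"rot":[0,-0.03,0.01]},{"xyz":[22,-68,-40],"rot":[0,-0.06,0.02]},{"xyz":[34,-106,-60],"rot":[-0.002,-0.09,0.03]},{"xyz":[46,-144,-80],"rot":[-0.003,-0.12,0.04]},{"xyz":[58,-182,-94],"rot":[-0.005,-0.16,0.05]},{"xyz":[70,-220,-94],"rot":[-0.006,-0.2,0.06]},{"xyz":[82,-260,-94],"rot":[-0.007,-0.216,0.064]},{"xyz":[92,-298,-94],"rot":[-0.007,-0.216,0.064]},{"xyz":[94,-316,-94],"rot":[-0.007,-0.216,0.064]},{"xyz":[94,-316,-94],"rot":[-0.007,-0.216,0.064]},{"xyz":[94,-316,-94],"rot":[-0.007,-0.216,0.064]},{"xyz":[94,-316,-94],"rot":[-0.007,-0.216,0.064]}]'
cat > nxt.py <<'E'
from h import *
m,im=look('wrist');L=slates(m,im);print(L)
s=min(L,key=lambda a:a[0]);print('next',s[:3])
delta([s[0],s[1],50],down(s[2]-np.pi/2))
E
python3 nxt.py
```

```text
t: 17.33
ee_pos: [469.5, 244.4, 327.8]
orientation: [3.139, 0.0, -0.005]
ft_force: [-0.9, 0.8, 0.5]
width: 87.8
grasp_force: 0.0
[[466.125 288.699   0.133  70.528  54.901 231.36  152.52 ]
 [523.154 186.153   0.255  68.639  51.318 297.5   115.5  ]
 [571.962 306.765   0.13   67.964  52.137 217.53   81.71 ]
 [618.906 196.876   0.189  68.597  52.109 292.306  47.567]]
next [466.125 288.699   0.133]
t 17.4 tcp [469.635 243.991 328.318] w 87.9 F [ 0.067 -0.217 -0.146]
GO xyz [ -2.8 -45.2 278.2] rot [ 0.002  0.003 -0.134]
```

```bash
python3 -m inch '[{"xyz":[-1,-15,35],"rot":[0,0,-0.05]},{"xyz":[-2,-30,75],"rot":[0,0,-0.1]},{"xyz":[-2.8,-45,115],"rot":[0,0.003,-0.134]},{"xyz":[-2.8,-45,155],"rot":[0,0.003,-0.134]},{"xyz":[-2.8,-45,195],"rot":[0,0.003,-0.134]},{"xyz":[-2.8,-45,235],"rot":[0,0.003,-0.134]},{"xyz":[-2.8,-45,265],"rot":[0,0.003,-0.134]},{"xyz":[-2.8,-45,278],"rot":[0.002,0.003,-0.134]},{"xyz":[-2.8,-45,278],"rot":[0.002,0.003,-0.134]},{"xyz":[-2.8,-45,278],"rot":[0.002,0.003,-0.134]},{"xyz":[-2.8,-45,278],"rot":[0.002,0.003,-0.134]}]' 0
python3 -c "
from h import *
delta([466.1,288.7,4],down(.133-np.pi/2))"
```

```text
t: 18.3
ee_pos: [468.3, 289.7, 53.0]
orientation: [-3.132, -0.208, -0.007]
ft_force: [-0.5, 0.5, -0.4]
width: 87.7
grasp_force: 0.0
t 18.3 tcp [468.311 289.697  52.987] w 87.7 F [-0.545  0.527 -0.439]
GO xyz [-2.5  0.8 49. ] rot [-0.002 -0.005 -0.   ]
```

```bash
python3 -m inch '[{"xyz":[-2,0.5,20],"rot":[0,-0.004,0]},{"xyz":[-2,0.5,36],"rot":[0,-0.004,0]},{"xyz":[-2,0.5,44],"rot":[0,-0.004,0]},{"xyz":[-2,0.5,48],"rot":[0,-0.004,0]},{"xyz":[-2,0.5,48],"rot":[0,-0.004,0]},{"xyz":[-2,0.5,48],"rot":[0,-0.004,0]}]' 0
python3 -m inch '[{"xyz":[0,0,0],"rot":[0,0,0]},{"xyz":[0,0,0],"rot":[0,0,0]},{"xyz":[0,0,0],"rot":[0,0,0]},{"xyz":[0,0,0],"rot":[0,0,0]},{"xyz":[0,0,0],"rot":[0,0,0]},{"xyz":[0,0,0],"rot":[0,0,0]},{"xyz":[0,0,0],"rot":[0,0,0]},{"xyz":[0,0,0],"rot":[0,0,0]},{"xyz":[0,0,0],"rot":[0,0,0]},{"xyz":[0,0,0],"rot":[0,0,0]}]' 255
python3 -c "
from h import *
delta([466.1,288.7,4],down(.133-np.pi/2))"
python3 -m inch '[{"xyz":[0,0,-20],"rot":[0,0,0]},{"xyz":[0,0,-60],"rot":[0,0,0]},{"xyz":[0,0,-100],"rot":[0,0,0]},{"xyz":[0,0,-140],"rot":[0,0,0]},{"xyz":[0,0,-180],"rot":[0,0,0]},{"xyz":[0,0,-200],"rot":[0,0,0]},{"xyz":[0,0,-200],"rot":[0,0,0]},{"xyz":[0,0,-200],"rot":[0,0,0]}]'
python3 -c "
from h import *
delta(*place(2,up=60,h=.4))"
```

```text
t: 18.8
ee_pos: [466.2, 289.7, 4.7]
orientation: [-3.133, -0.21, -0.0]
ft_force: [-0.2, 0.7, -0.2]
width: 87.9
grasp_force: 0.0
t: 19.63
ee_pos: [465.6, 289.4, 4.0]
orientation: [-3.133, -0.21, 0.002]
ft_force: [0.1, -0.5, 3.7]
width: 53.4
grasp_force: 30.0
t 19.6 tcp [465.595 289.418   3.952] w 53.4 F [ 0.091 -0.464  3.748]
GO xyz [ 0.4  0.8 -0. ] rot [-0.002  0.001  0.001]
t: 20.3
ee_pos: [466.2, 289.3, 204.6]
orientation: [-3.132, -0.21, -0.001]
ft_force: [-0.2, 0.1, -1.1]
width: 53.5
grasp_force: 30.0
t 20.3 tcp [466.155 289.298 204.592] w 53.5 F [-0.155  0.068 -1.093]
GO xyz [-39.4 358.5  28. ] rot [-0.01   0.215  0.068]
```

```bash
python3 -m inch '[{"xyz":[-3,25,0],"rot":[0,0.02,0.01]},{"xyz":[-7,62,0],"rot":[0,0.04,0.02]},{"xyz":[-11,100,0],"rot":[-0.002,0.07,0.03]},{"xyz":[-15,138,0],"rot":[-0.004,0.1,0.04]},{"xyz":[-20,178,5],"rot":[-0.006,0.13,0.05]},{"xyz":[-24,218,10],"rot":[-0.008,0.16,0.06]},{"xyz":[-28,258,15],"rot":[-0.01,0.19,0.068]},{"xyz":[-33,298,20],"rot":[-0.01,0.215,0.068]},{"xyz":[-38,335,25],"rot":[-0.01,0.215,0.068]},{"xyz":[-39.8,358.5,27.4],"rot":[-0.01,0.215,0.068]},{"xyz":[-39.8,358.5,27.4],"rot":[-0.01,0.215,0.068]},{"xyz":[-39.8,358.5,27.4],"rot":[-0.01,0.215,0.068]}]'
python3 -m inch '[{"xyz":[0,0,0],"rot":[0,0,0]},{"xyz":[0,0,0],"rot":[0,0,0]},{"xyz":[0,0,0],"rot":[0,0,0]}]'
python3 -c "
from h import *
delta(*place(2,dx=-.4,h=1))"
```

```text
t: 21.3
ee_pos: [472.5, -72.4, 173.8]
orientation: [-3.116, -0.096, -0.328]
ft_force: [-0.6, -0.2, -1.6]
width: 53.4
grasp_force: 30.0
t: 21.55
ee_pos: [473.8, -70.3, 175.5]
orientation: [-3.116, -0.105, -0.333]
ft_force: [-0.7, 0.2, -0.4]
width: 53.4
grasp_force: 30.0
t 21.6 tcp [473.831 -70.298 175.49 ] w 53.4 F [-0.666  0.218 -0.376]
GO xyz [ 0.8  0.9 59.5] rot [0.    0.003 0.002]
```

```bash
python3 -m inch '[{"xyz":[0.8,0.5,20],"rot":[0,0.003,0.002]},{"xyz":[0.8,0.5,38],"rot":[0,0.003,0.002]},{"xyz":[0.8,0.5,50],"rot":[0,0.003,0.002]},{"xyz":[0.8,0.5,55],"rot":[0,0.003,0.002]},{"xyz":[0.8,0.5,57],"rot":[0,0.003,0.002]},{"xyz":[0.8,0.5,57.5],"rot":[0,0.003,0.002]},{"xyz":[0.8,0.5,57.5],"rot":[0,0.003,0.002]},{"xyz":[0.8,0.5,57.5],"rot":[0,0.003,0.002]}]'
python3 -c "
from h import *
delta(*place(2,dx=-.4,h=1))"
```

```text
t: 22.22
ee_pos: [487.5, -71.1, 120.6]
orientation: [-3.115, -0.099, -0.341]
ft_force: [0.3, -0.2, -1.1]
width: 53.4
grasp_force: 30.0
t 22.2 tcp [487.514 -71.112 120.601] w 53.4 F [ 0.251 -0.205 -1.076]
GO xyz [-0.9 -0.8  3. ] rot [ 0.001 -0.002 -0.002]
```

```bash
python3 -m inch '[{"xyz":[-0.7,-0.6,1],"rot":[0,0,0]},{"xyz":[-0.7,-0.6,2],"rot":[0,0,0]},{"xyz":[-0.7,-0.6,2.6],"rot":[0,0,0]},{"xyz":[-0.7,-0.6,3],"rot":[0,0,0]},{"xyz":[-0.7,-0.6,3],"rot":[0,0,0]},{"xyz":[-0.7,-0.6,3],"rot":[0,0,0]}]'
python3 -c "
from h import *
delta(*place(2,dx=-.4,h=1))"
```

```text
t: 22.72
ee_pos: [487.1, -70.6, 117.2]
orientation: [-3.115, -0.098, -0.34]
ft_force: [-3.2, -0.4, 5.6]
width: 53.5
grasp_force: 30.0
t 22.7 tcp [487.082 -70.645 117.246] w 53.5 F [-3.213 -0.431  5.6  ]
GO xyz [ 0.2 -0.3 -0.2] rot [ 0.001 -0.001 -0.002]
```

```bash
python3 -m inch '[{"xyz":[0,0,0],"rot":[0,0,0]},{"xyz":[0,0,0],"rot":[0,0,0]},{"xyz":[0,0,0],"rot":[0,0,0]},{"xyz":[0,0,-20],"rot":[0,0,0]},{"xyz":[0,0,-60],"rot":[0,0,0]},{"xyz":[0,0,-100],"rot":[0,0,0]},{"xyz":[0,0,-120],"rot":[0,0,0]},{"xyz":[0,0,-120],"rot":[0,0,0]},{"xyz":[0,0,-120],"rot":[0,0,0]}]' 0
cat > chk.py <<'E'
from h import *
import sys
n=int(sys.argv[1]);m,im=look('wrist','c%d.png'%n);g=cv2.GaussianBlur(im,(3,3),0).max(2).astype(int)
for x in (69.4,64,56,50):
    z=9.3-x*np.tan(.133)+6.05
    e=proj(m,[EAV+D@np.array([45*(n-1)+x,s*27,z]) for s in (1,-1)]);r=int(round(e[0,1]));c=int(e[:,0].mean())
    q=np.where(g[r+1,:]<110)[0]; L=c
    while g[r+1,L]<120:L-=1
    Rr=c
    while g[r+1,Rr]<120:Rr+=1
    print(x,'expect',e[:,0],'row',e[0,1],'seen',L+.5,Rr-.5,'mid err px',(L+Rr)/2-e[:,0].mean())
for k in (-20,0,20):
    c=int(e[:,0].mean()+k*.9); r=int(proj(m,EAV+D@np.array([45*(n-1)+45,0,9]))[0,1])
    while g[r,c]<120:r-=1
    print('head row seen',r+.5,end=' ')
print()
delta([470,245,330],down(-np.pi/2))
E
python3 chk.py 2
```

```text
t: 23.47
ee_pos: [461.8, -72.3, 235.0]
orientation: [-3.116, -0.098, -0.344]
ft_force: [0.1, -0.2, -0.2]
width: 88.0
grasp_force: 0.0
69.4 expect [229.751 289.341] row 147.3691217275609 seen 229.5 289.5 mid err px -0.04603260795471442
64 expect [229.907 289.2  ] row 153.3526012428764 seen 229.5 289.5 mid err px -0.05355324306606235
56 expect [230.136 288.993] row 162.10785933043744 seen 229.5 288.5 mid err px -0.5645570841389826
50 expect [230.306 288.84 ] row 168.59028668935127 seen 228.5 289.5 mid err px -0.572703879407527
head row seen 146.5 head row seen 146.5 head row seen 146.5 
t 23.5 tcp [461.073 -72.138 233.654] w 87.8 F [-0.236  0.719  0.691]
GO xyz [  49.  -315.9  -88.1] rot [-0.006 -0.217  0.063]
```

Slate 2 is well placed. Back to the mat.

```bash
python3 -m inch '[{"xyz":[6,-30,-20],"rot":[0,-0.03,0.01]},{"xyz":[12,-68,-40],"rot":[0,-0.06,0.02]},{"xyz":[18,-106,-60],"rot":[-0.002,-0.09,0.03]},{"xyz":[24,-144,-80],"rot":[-0.003,-0.12,0.04]},{"xyz":[30,-182,-88],"rot":[-0.005,-0.16,0.05]},{"xyz":[36,-220,-88],"rot":[-0.006,-0.2,0.06]},{"xyz":[42,-260,-88],"rot":[-0.006,-0.217,0.063]},{"xyz":[48,-298,-88],"rot":[-0.006,-0.217,0.063]},{"xyz":[49,-316,-88],"rot":[-0.006,-0.217,0.063]},{"xyz":[49,-316,-88],"rot":[-0.006,-0.217,0.063]},{"xyz":[49,-316,-88],"rot":[-0.006,-0.217,0.063]},{"xyz":[49,-316,-88],"rot":[-0.006,-0.217,0.063]}]'
python3 nxt.py
```

```text
t: 24.52
ee_pos: [469.6, 244.2, 328.5]
orientation: [3.14, 0.0, -0.004]
ft_force: [0.3, -0.3, 0.5]
width: 88.1
grasp_force: 0.0
[[523.166 186.063   0.257  68.166  51.376 297.498 115.688]
 [571.834 306.714   0.13   68.32   52.036 217.65   82.05 ]
 [618.825 196.718   0.193  68.976  52.026 292.354  47.951]]
next [523.166 186.063   0.257]
t 24.6 tcp [469.784 243.896 329.007] w 87.8 F [ 0.292 -0.363  0.649]
GO xyz [ 54.   57.5 279. ] rot [ 0.001  0.002 -0.257]
```

```bash
python3 -m inch '[{"xyz":[15,15,30],"rot":[0,0,-0.08]},{"xyz":[30,30,65],"rot":[0,0,-0.16]},{"xyz":[45,45,100],"rot":[0,0,-0.22]},{"xyz":[54,57.5,135],"rot":[0,0.002,-0.257]},{"xyz":[54,57.5,175],"rot":[0,0.002,-0.257]},{"xyz":[54,57.5,215],"rot":[0,0.002,-0.257]},{"xyz":[54,57.5,255],"rot":[0,0.002,-0.257]},{"xyz":[54,57.5,279],"rot":[0,0.002,-0.257]},{"xyz":[54,57.5,279],"rot":[0,0.002,-0.257]},{"xyz":[54,57.5,279],"rot":[0,0.002,-0.257]},{"xyz":[54,57.5,279],"rot":[0,0.002,-0.257]},{"xyz":[54,57.5,279],"rot":[0,0.002,-0.257]}]' 0
python3 -m inch '[{"xyz":[0,0,0],"rot":[0,0,0]},{"xyz":[0,0,0],"rot":[0,0,0]}]'
python3 -c "
from h import *
delta([523.2,186.1,4],down(.257-np.pi/2))"
```

```text
t: 25.57
ee_pos: [525.8, 187.7, 53.4]
orientation: [-3.115, -0.402, -0.009]
ft_force: [0.8, -0.7, -0.0]
width: 87.5
grasp_force: 0.0
t: 25.73
ee_pos: [525.2, 188.0, 52.9]
orientation: [-3.115, -0.402, -0.008]
ft_force: [-0.1, -0.8, 0.5]
width: 87.6
grasp_force: 0.0
t 25.7 tcp [525.172 187.953  52.94 ] w 87.6 F [-0.053 -0.766  0.521]
GO xyz [-2.6  1.3 48.9] rot [-0.    -0.005 -0.   ]
```

```bash
python3 -m inch '[{"xyz":[-2,1,20],"rot":[0,-0.004,0]},{"xyz":[-2,1,36],"rot":[0,-0.004,0]},{"xyz":[-2,1,44],"rot":[0,-0.004,0]},{"xyz":[-2,1,48.3],"rot":[0,-0.004,0]},{"xyz":[-2,1,48.3],"rot":[0,-0.004,0]},{"xyz":[-2,1,48.3],"rot":[0,-0.004,0]}]' 0
python3 -m inch '[{"xyz":[0,0,0],"rot":[0,0,0]},{"xyz":[0,0,0],"rot":[0,0,0]},{"xyz":[0,0,0],"rot":[0,0,0]},{"xyz":[0,0,0],"rot":[0,0,0]},{"xyz":[0,0,0],"rot":[0,0,0]},{"xyz":[0,0,0],"rot":[0,0,0]},{"xyz":[0,0,0],"rot":[0,0,0]},{"xyz":[0,0,0],"rot":[0,0,0]},{"xyz":[0,0,0],"rot":[0,0,0]},{"xyz":[0,0,0],"rot":[0,0,0]}]' 255
python3 -c "
from h import *
delta([523.2,186.1,4],down(.257-np.pi/2))"
python3 -m inch '[{"xyz":[0,0,-20],"rot":[0,0,0]},{"xyz":[0,0,-60],"rot":[0,0,0]},{"xyz":[0,0,-100],"rot":[0,0,0]},{"xyz":[0,0,-140],"rot":[0,0,0]},{"xyz":[0,0,-180],"rot":[0,0,0]},{"xyz":[0,0,-220],"rot":[0,0,0]},{"xyz":[0,0,-220],"rot":[0,0,0]},{"xyz":[0,0,-220],"rot":[0,0,0]}]'
python3 -c "
from h import *
delta(*place(3,up=60,h=.4))"
```

```text
t: 26.23
ee_pos: [523.0, 186.4, 3.7]
orientation: [3.115, 0.403, -0.002]
ft_force: [0.7, -0.4, 0.1]
width: 88.0
grasp_force: 0.0
t: 27.07
ee_pos: [523.1, 186.4, 3.4]
orientation: [3.116, 0.403, -0.001]
ft_force: [-0.3, -0.8, 5.8]
width: 53.5
grasp_force: 30.2
t 27.1 tcp [523.06  186.363   3.366] w 53.5 F [-0.322 -0.771  5.77 ]
GO xyz [ 0.1  0.3 -0.6] rot [0.    0.001 0.   ]
t: 27.73
ee_pos: [524.1, 186.7, 225.2]
orientation: [-3.115, -0.403, -0.004]
ft_force: [-0.4, -0.4, -1.3]
width: 54.0
grasp_force: 29.7
t 27.7 tcp [524.145 186.722 225.175] w 54.0 F [-0.368 -0.375 -1.256]
GO xyz [-71.8 244.9  33.9] rot [-0.021  0.213  0.191]
```

```bash
python3 -m inch '[{"xyz":[-5,20,0],"rot":[0,0.02,0.02]},{"xyz":[-16,55,0],"rot":[-0.005,0.05,0.05]},{"xyz":[-27,92,0],"rot":[-0.01,0.09,0.09]},{"xyz":[-38,130,8],"rot":[-0.015,0.13,0.12]},{"xyz":[-49,168,16],"rot":[-0.02,0.17,0.15]},{"xyz":[-60,206,24],"rot":[-0.021,0.2,0.18]},{"xyz":[-70,236,32],"rot":[-0.021,0.213,0.191]},{"xyz":[-72,245,34],"rot":[-0.021,0.213,0.191]},{"xyz":[-72,245,34],"rot":[-0.021,0.213,0.191]},{"xyz":[-72,245,34],"rot":[-0.021,0.213,0.191]},{"xyz":[-72,245,34],"rot":[-0.021,0.213,0.191]},{"xyz":[-72,245,34],"rot":[-0.021,0.213,0.191]}]'
python3 -m inch '[{"xyz":[0,0,0],"rot":[0,0,0]},{"xyz":[0,0,0],"rot":[0,0,0]},{"xyz":[0,0,0],"rot":[0,0,0]}]'
python3 -c "
from h import *
delta(*place(3,dx=-.1,h=.4))"
```

```text
t: 28.73
ee_pos: [515.8, -67.6, 189.0]
orientation: [-3.116, -0.105, -0.331]
ft_force: [0.7, 0.0, -1.1]
width: 54.1
grasp_force: 29.7
t: 28.98
ee_pos: [515.8, -68.2, 189.3]
orientation: [-3.116, -0.104, -0.332]
ft_force: [0.7, 0.9, -0.5]
width: 53.5
grasp_force: 29.7
t 29.0 tcp [515.764 -68.208 189.303] w 53.5 F [ 0.652  0.895 -0.482]
GO xyz [ 1.8  0.2 58.6] rot [0.001 0.004 0.001]
```

```bash
python3 -m inch '[{"xyz":[1,0,20],"rot":[0,0.003,0.001]},{"xyz":[1,0,38],"rot":[0,0.003,0.001]},{"xyz":[1,0,50],"rot":[0,0.003,0.001]},{"xyz":[1,0,54],"rot":[0,0.003,0.001]},{"xyz":[1,0,56],"rot":[0,0.003,0.001]},{"xyz":[1,0,56.5],"rot":[0,0.003,0.001]},{"xyz":[1,0,56.5],"rot":[0,0.003,0.001]},{"xyz":[1,0,56.5],"rot":[0,0.003,0.001]}]'
python3 -m inch '[{"xyz":[0,0,0],"rot":[0,0,0]},{"xyz":[0,0,0],"rot":[0,0,0]}]'
python3 -c "
from h import *
delta(*place(3,dx=-.1,h=.4))"
```

```text
t: 29.65
ee_pos: [528.8, -68.2, 134.8]
orientation: [-3.116, -0.1, -0.338]
ft_force: [-0.1, -0.1, -0.3]
width: 53.5
grasp_force: 29.7
t: 29.82
ee_pos: [528.6, -68.2, 134.7]
orientation: [-3.116, -0.1, -0.337]
ft_force: [-0.4, -0.2, -0.2]
width: 53.8
grasp_force: 29.7
t 29.8 tcp [528.629 -68.209 134.65 ] w 53.8 F [-0.438 -0.201 -0.225]
GO xyz [ 0.7 -0.6  2.4] rot [ 0.001  0.    -0.001]
```

```bash
python3 -m inch '[{"xyz":[0.6,-0.4,1],"rot":[0,0,0]},{"xyz":[0.6,-0.4,1.8],"rot":[0,0,0]},{"xyz":[0.6,-0.4,2.4],"rot":[0,0,0]},{"xyz":[0.6,-0.4,2.6],"rot":[0,0,0]},{"xyz":[0.6,-0.4,2.6],"rot":[0,0,0]},{"xyz":[0.6,-0.4,2.6],"rot":[0,0,0]}]'
python3 -c "
from h import *
delta(*place(3,dx=-.1,h=.4))"
```

```text
t: 30.32
ee_pos: [529.6, -67.7, 132.1]
orientation: [-3.116, -0.1, -0.336]
ft_force: [-2.0, 0.5, 6.0]
width: 53.8
grasp_force: 29.7
t 30.3 tcp [529.61  -67.67  132.065] w 53.8 F [-2.03   0.473  5.998]
GO xyz [ 0.3 -0.1 -0.3] rot [ 0.001  0.001 -0.001]
```

```bash
python3 -m inch '[{"xyz":[0,0,0],"rot":[0,0,0]},{"xyz":[0,0,0],"rot":[0,0,0]},{"xyz":[0,0,0],"rot":[0,0,0]},{"xyz":[0,0,-20],"rot":[0,0,0]},{"xyz":[0,0,-60],"rot":[0,0,0]},{"xyz":[0,0,-100],"rot":[0,0,0]},{"xyz":[0,0,-120],"rot":[0,0,0]},{"xyz":[0,0,-120],"rot":[0,0,0]},{"xyz":[0,0,-120],"rot":[0,0,0]}]' 0
python3 chk.py 3
```

```text
t: 31.07
ee_pos: [504.5, -69.3, 249.9]
orientation: [-3.116, -0.1, -0.34]
ft_force: [0.4, -0.9, -1.3]
width: 88.2
grasp_force: 0.0
69.4 expect [229.945 289.67 ] row 147.48560611437028 seen 259.5 258.5 mid err px -0.8073870672034786
64 expect [230.096 289.518] row 153.47964347824364 seen 231.5 289.5 mid err px 0.6929210198837836
56 expect [230.316 289.297] row 162.24907561248412 seen 230.5 289.5 mid err px 0.19337244999894665
50 expect [230.479 289.133] row 168.74102202522053 seen 228.5 290.5 mid err px -0.30629283101006877
head row seen 147.5 head row seen 148.5 head row seen 148.5 
t 31.1 tcp [503.697 -69.192 248.458] w 88.0 F [-0.161  0.688 -0.247]
GO xyz [   4.3 -315.6  -82.8] rot [-0.006 -0.215  0.064]
```

```bash
python3 -m inch '[{"xyz":[1,-30,-20],"rot":[0,-0.03,0.01]},{"xyz":[1,-68,-40],"rot":[0,-0.06,0.02]},{"xyz":[2,-106,-60],"rot":[-0.002,-0.09,0.03]},{"xyz":[2,-144,-80],"rot":[-0.003,-0.12,0.04]},{"xyz":[3,-182,-83],"rot":[-0.005,-0.16,0.05]},{"xyz":[3,-220,-83],"rot":[-0.006,-0.2,0.06]},{"xyz":[4,-260,-83],"rot":[-0.006,-0.215,0.064]},{"xyz":[4,-298,-83],"rot":[-0.006,-0.215,0.064]},{"xyz":[4,-316,-83],"rot":[-0.006,-0.215,0.064]},{"xyz":[4,-316,-83],"rot":[-0.006,-0.215,0.064]},{"xyz":[4,-316,-83],"rot":[-0.006,-0.215,0.064]},{"xyz":[4,-316,-83],"rot":[-0.006,-0.215,0.064]}]'
python3 nxt.py
```

```text
t: 32.12
ee_pos: [469.5, 244.4, 329.0]
orientation: [3.14, 0.0, -0.004]
ft_force: [-0.5, 0.3, 0.1]
width: 87.9
grasp_force: 0.0
[[571.76  306.891   0.13   68.386  51.878 217.72   82.04 ]
 [596.068 174.729   0.15   69.141  51.897 306.976  64.723]]
next [571.76  306.891   0.13 ]
t 32.2 tcp [469.704 244.08  329.437] w 87.4 F [-0.292  0.057  0.145]
GO xyz [102.6 -63.2 279.1] rot [ 0.001  0.002 -0.131]
```

```bash
python3 -m inch '[{"xyz":[20,-12,20],"rot":[0,0,-0.05]},{"xyz":[50,-30,40],"rot":[0,0,-0.1]},{"xyz":[80,-48,65],"rot":[0,0,-0.13]},{"xyz":[102,-63,95],"rot":[0,0.002,-0.131]},{"xyz":[102,-63,135],"rot":[0,0.002,-0.131]},{"xyz":[102,-63,175],"rot":[0,0.002,-0.131]},{"xyz":[102,-63,215],"rot":[0,0.002,-0.131]},{"xyz":[102,-63,255],"rot":[0,0.002,-0.131]},{"xyz":[102,-63,279],"rot":[0,0.002,-0.131]},{"xyz":[102,-63,279],"rot":[0,0.002,-0.131]},{"xyz":[102,-63,279],"rot":[0,0.002,-0.131]},{"xyz":[102,-63,279],"rot":[0,0.002,-0.131]}]' 0
python3 -m inch '[{"xyz":[0,0,0],"rot":[0,0,0]},{"xyz":[0,0,0],"rot":[0,0,0]}]'
python3 -c "
from h import *
delta([571.8,306.9,4],down(.13-np.pi/2))"
```

```text
t: 33.17
ee_pos: [573.3, 308.0, 53.3]
orientation: [-3.134, -0.204, -0.006]
ft_force: [0.4, -0.3, 1.2]
width: 87.9
grasp_force: 0.0
t: 33.33
ee_pos: [573.4, 308.8, 54.1]
orientation: [-3.133, -0.205, -0.008]
ft_force: [0.1, -0.2, -0.2]
width: 87.9
grasp_force: 0.0
t 33.3 tcp [573.362 308.783  54.076] w 87.9 F [ 0.099 -0.184 -0.179]
GO xyz [-2.1  1.7 50.1] rot [-0.001 -0.005  0.001]
```

```bash
python3 -m inch '[{"xyz":[-1.6,1.2,20],"rot":[0,-0.004,0]},{"xyz":[-1.6,1.2,36],"rot":[0,-0.004,0]},{"xyz":[-1.6,1.2,45],"rot":[0,-0.004,0]},{"xyz":[-1.6,1.2,49.5],"rot":[0,-0.004,0]},{"xyz":[-1.6,1.2,49.5],"rot":[0,-0.004,0]},{"xyz":[-1.6,1.2,49.5],"rot":[0,-0.004,0]}]' 0
python3 -m inch '[{"xyz":[0,0,0],"rot":[0,0,0]},{"xyz":[0,0,0],"rot":[0,0,0]},{"xyz":[0,0,0],"rot":[0,0,0]},{"xyz":[0,0,0],"rot":[0,0,0]},{"xyz":[0,0,0],"rot":[0,0,0]},{"xyz":[0,0,0],"rot":[0,0,0]},{"xyz":[0,0,0],"rot":[0,0,0]},{"xyz":[0,0,0],"rot":[0,0,0]},{"xyz":[0,0,0],"rot":[0,0,0]},{"xyz":[0,0,0],"rot":[0,0,0]}]' 255
python3 -c "
from h import *
delta([571.8,306.9,4],down(.13-np.pi/2))"
python3 -m inch '[{"xyz":[0,0,-20],"rot":[0,0,0]},{"xyz":[0,0,-60],"rot":[0,0,0]},{"xyz":[0,0,-100],"rot":[0,0,0]},{"xyz":[0,0,-140],"rot":[0,0,0]},{"xyz":[0,0,-180],"rot":[0,0,0]},{"xyz":[0,0,-220],"rot":[0,0,0]},{"xyz":[0,0,-240],"rot":[0,0,0]},{"xyz":[0,0,-240],"rot":[0,0,0]},{"xyz":[0,0,-240],"rot":[0,0,0]}]'
python3 -c "
from h import *
delta(*place(4,up=60,h=.4))"
```

```text
t: 33.83
ee_pos: [571.0, 307.2, 3.4]
orientation: [-3.135, -0.206, 0.002]
ft_force: [-1.3, -1.2, 4.1]
width: 87.8
grasp_force: 2.3
t: 34.67
ee_pos: [571.7, 307.3, 3.4]
orientation: [-3.134, -0.206, -0.0]
ft_force: [0.0, -1.4, 6.5]
width: 53.6
grasp_force: 30.6
t 34.7 tcp [571.689 307.306   3.389] w 53.6 F [ 0.002 -1.428  6.488]
GO xyz [ 0.1  0.4 -0.6] rot [-0.001 -0.     0.001]
t: 35.42
ee_pos: [571.6, 307.4, 243.6]
orientation: [-3.134, -0.206, -0.001]
ft_force: [-0.5, -1.1, -1.4]
width: 53.3
grasp_force: 30.0
t 35.4 tcp [571.577 307.369 243.567] w 53.3 F [-0.544 -1.123 -1.383]
GO xyz [-61.  368.2  36.6] rot [-0.008  0.215  0.065]
```

```bash
python3 -m inch '[{"xyz":[-4,25,0],"rot":[0,0.02,0.01]},{"xyz":[-10,62,0],"rot":[0,0.04,0.02]},{"xyz":[-16,100,0],"rot":[-0.002,0.07,0.03]},{"xyz":[-22,138,0],"rot":[-0.004,0.1,0.04]},{"xyz":[-29,178,0],"rot":[-0.006,0.13,0.05]},{"xyz":[-36,218,8],"rot":[-0.008,0.16,0.06]},{"xyz":[-43,258,16],"rot":[-0.008,0.19,0.065]},{"xyz":[-50,298,24],"rot":[-0.008,0.215,0.065]},{"xyz":[-56,335,32],"rot":[-0.008,0.215,0.065]},{"xyz":[-61,368,36.6],"rot":[-0.008,0.215,0.065]},{"xyz":[-61,368,36.6],"rot":[-0.008,0.215,0.065]},{"xyz":[-61,368,36.6],"rot":[-0.008,0.215,0.065]}]'
python3 -m inch '[{"xyz":[0,0,0],"rot":[0,0,0]},{"xyz":[0,0,0],"rot":[0,0,0]},{"xyz":[0,0,0],"rot":[0,0,0]},{"xyz":[0,0,0],"rot":[0,0,0]},{"xyz":[0,0,0],"rot":[0,0,0]}]'
python3 -c "
from h import *
delta(*place(4,dx=-.1,h=.4))"
```

```text
t: 36.42
ee_pos: [556.8, -67.4, 203.1]
orientation: [-3.117, -0.097, -0.326]
ft_force: [-0.3, 0.4, -0.7]
width: 53.5
grasp_force: 30.0
t: 36.83
ee_pos: [558.7, -64.9, 205.7]
orientation: [-3.116, -0.105, -0.333]
ft_force: [-0.7, -0.3, -0.6]
width: 53.3
grasp_force: 30.0
t 36.8 tcp [558.669 -64.858 205.678] w 53.3 F [-0.671 -0.255 -0.581]
GO xyz [ 0.8  0.8 59.4] rot [0.001 0.003 0.002]
```

```bash
python3 -m inch '[{"xyz":[0.3,0.4,20],"rot":[0,0.003,0.001]},{"xyz":[0.3,0.4,38],"rot":[0,0.003,0.001]},{"xyz":[0.3,0.4,50],"rot":[0,0.003,0.001]},{"xyz":[0.3,0.4,54],"rot":[0,0.003,0.001]},{"xyz":[0.3,0.4,56.5],"rot":[0,0.003,0.001]},{"xyz":[0.3,0.4,57],"rot":[0,0.003,0.001]},{"xyz":[0.3,0.4,57],"rot":[0,0.003,0.001]},{"xyz":[0.3,0.4,57],"rot":[0,0.003,0.001]},{"xyz":[0.3,0.4,57],"rot":[0,0.003,0.001]},{"xyz":[0.3,0.4,57],"rot":[0,0.003,0.001]}]'
python3 -c "
from h import *
delta(*place(4,dx=-.1,h=.4))"
```

```text
t: 37.67
ee_pos: [571.2, -65.5, 150.6]
orientation: [-3.116, -0.101, -0.339]
ft_force: [1.1, -0.2, -0.7]
width: 53.2
grasp_force: 30.0
t 37.7 tcp [571.155 -65.531 150.554] w 53.2 F [ 1.103 -0.242 -0.689]
GO xyz [ 0.3 -0.7  2.9] rot [ 0.001 -0.001 -0.001]
```

```bash
python3 -m inch '[{"xyz":[0.3,-0.5,1],"rot":[0,0,0]},{"xyz":[0.3,-0.5,2],"rot":[0,0,0]},{"xyz":[0.3,-0.5,2.6],"rot":[0,0,0]},{"xyz":[0.3,-0.5,3],"rot":[0,0,0]},{"xyz":[0.3,-0.5,3],"rot":[0,0,0]},{"xyz":[0.3,-0.5,3],"rot":[0,0,0]}]'
python3 -c "
from h import *
delta(*place(4,dx=-.1,h=.4))"
```

```text
t: 38.17
ee_pos: [571.8, -64.9, 147.5]
orientation: [-3.116, -0.101, -0.338]
ft_force: [-2.4, 0.5, 4.3]
width: 53.5
grasp_force: 30.0
t 38.2 tcp [571.814 -64.888 147.527] w 53.5 F [-2.396  0.5    4.268]
GO xyz [ 0.3 -0.1 -0.2] rot [ 0.001  0.    -0.   ]
```

```bash
python3 -m inch '[{"xyz":[0,0,0],"rot":[0,0,0]},{"xyz":[0,0,0],"rot":[0,0,0]},{"xyz":[0,0,0],"rot":[0,0,0]},{"xyz":[0,0,-20],"rot":[0,0,0]},{"xyz":[0,0,-60],"rot":[0,0,0]},{"xyz":[0,0,-100],"rot":[0,0,0]},{"xyz":[0,0,-120],"rot":[0,0,0]},{"xyz":[0,0,-120],"rot":[0,0,0]},{"xyz":[0,0,-120],"rot":[0,0,0]}]' 0
python3 chk.py 4
```

```text
t: 38.92
ee_pos: [546.6, -66.6, 265.4]
orientation: [-3.116, -0.101, -0.342]
ft_force: [0.1, 0.1, -0.9]
width: 87.6
grasp_force: 0.0
69.4 expect [230.007 289.699] row 147.60695786295452 seen 229.5 289.5 mid err px -0.35290851405108015
64 expect [230.153 289.545] row 153.5981519567809 seen 229.5 289.5 mid err px -0.3491640642368452
56 expect [230.368 289.32 ] row 162.36391104390495 seen 230.5 289.5 mid err px 0.15631518906741348
50 expect [230.526 289.153] row 168.85351083187874 seen 229.5 289.5 mid err px -0.3396277744740246
head row seen 146.5 head row seen 146.5 head row seen 146.5 
t 39.0 tcp [545.85  -66.409 263.793] w 87.9 F [ 0.028 -1.147 -0.321]
GO xyz [ -40.  -315.6  -76.8] rot [-0.006 -0.216  0.065]
```

```bash
python3 -m inch '[{"xyz":[-4,-30,-20],"rot":[0,-0.03,0.01]},{"xyz":[-9,-68,-40],"rot":[0,-0.06,0.02]},{"xyz":[-14,-106,-60],"rot":[-0.002,-0.09,0.03]},{"xyz":[-19,-144,-77],"rot":[-0.003,-0.12,0.04]},{"xyz":[-24,-182,-77],"rot":[-0.005,-0.16,0.05]},{"xyz":[-29,-220,-77],"rot":[-0.006,-0.2,0.06]},{"xyz":[-34,-260,-77],"rot":[-0.006,-0.216,0.065]},{"xyz":[-39,-298,-77],"rot":[-0.006,-0.216,0.065]},{"xyz":[-40,-316,-77],"rot":[-0.006,-0.216,0.065]},{"xyz":[-40,-316,-77],"rot":[-0.006,-0.216,0.065]},{"xyz":[-40,-316,-77],"rot":[-0.006,-0.216,0.065]},{"xyz":[-40,-316,-77],"rot":[-0.006,-0.216,0.065]}]'
python3 nxt.py
```

```text
t: 39.97
ee_pos: [470.0, 244.5, 329.1]
orientation: [3.14, -0.0, -0.004]
ft_force: [0.2, 0.2, -0.9]
width: 88.0
grasp_force: 0.0
[[596.208 174.273   0.174  68.989  52.221 307.281  65.024]]
next [596.208 174.273   0.174]
t 40.0 tcp [470.177 244.129 329.587] w 87.6 F [0.117 0.307 0.088]
GO xyz [126.6  69.4 279.4] rot [ 0.001  0.002 -0.175]
```

```bash
python3 -m inch '[{"xyz":[20,11,20],"rot":[0,0,-0.05]},{"xyz":[52,28,40],"rot":[0,0,-0.1]},{"xyz":[84,46,60],"rot":[0,0,-0.15]},{"xyz":[114,63,85],"rot":[0,0.002,-0.175]},{"xyz":[126,69,120],"rot":[0,0.002,-0.175]},{"xyz":[126,69,160],"rot":[0,0.002,-0.175]},{"xyz":[126,69,200],"rot":[0,0.002,-0.175]},{"xyz":[126,69,240],"rot":[0,0.002,-0.175]},{"xyz":[126,69,270],"rot":[0,0.002,-0.175]},{"xyz":[126,69,279],"rot":[0,0.002,-0.175]},{"xyz":[126,69,279],"rot":[0,0.002,-0.175]},{"xyz":[126,69,279],"rot":[0,0.002,-0.175]}]' 0
python3 -m inch '[{"xyz":[0,0,0],"rot":[0,0,0]},{"xyz":[0,0,0],"rot":[0,0,0]},{"xyz":[0,0,0],"rot":[0,0,0]}]'
python3 -c "
from h import *
delta([596.2,174.5,4.5],down(.165-np.pi/2))"
```

```text
t: 41.02
ee_pos: [596.9, 175.6, 52.4]
orientation: [-3.13, -0.272, -0.004]
ft_force: [-0.1, -0.7, 0.4]
width: 87.8
grasp_force: 0.0
t: 41.27
ee_pos: [597.5, 176.6, 53.7]
orientation: [-3.129, -0.274, -0.008]
ft_force: [0.6, 0.1, 0.2]
width: 87.8
grasp_force: 0.0
t 41.3 tcp [597.48  176.642  53.739] w 87.8 F [0.581 0.075 0.196]
GO xyz [-1.9  1.9 49.2] rot [-0.    -0.005  0.01 ]
```

```bash
python3 -m inch '[{"xyz":[-1.5,1.4,20],"rot":[0,-0.004,0.005]},{"xyz":[-1.5,1.4,36],"rot":[0,-0.004,0.005]},{"xyz":[-1.5,1.4,45],"rot":[0,-0.004,0.005]},{"xyz":[-1.5,1.4,48.8],"rot":[0,-0.004,0.005]},{"xyz":[-1.5,1.4,48.8],"rot":[0,-0.004,0.005]},{"xyz":[-1.5,1.4,48.8],"rot":[0,-0.004,0.005]}]' 0
python3 -m inch '[{"xyz":[0,0,0],"rot":[0,0,0]},{"xyz":[0,0,0],"rot":[0,0,0]},{"xyz":[0,0,0],"rot":[0,0,0]},{"xyz":[0,0,0],"rot":[0,0,0]},{"xyz":[0,0,0],"rot":[0,0,0]},{"xyz":[0,0,0],"rot":[0,0,0]},{"xyz":[0,0,0],"rot":[0,0,0]},{"xyz":[0,0,0],"rot":[0,0,0]},{"xyz":[0,0,0],"rot":[0,0,0]},{"xyz":[0,0,0],"rot":[0,0,0]}]' 255
python3 -c "
from h import *
delta([596.2,174.5,4],down(.17-np.pi/2))"
python3 -m inch '[{"xyz":[0,0,-20],"rot":[0,0,0]},{"xyz":[0,0,-60],"rot":[0,0,0]},{"xyz":[0,0,-100],"rot":[0,0,0]},{"xyz":[0,0,-140],"rot":[0,0,0]},{"xyz":[0,0,-180],"rot":[0,0,0]},{"xyz":[0,0,-220],"rot":[0,0,0]},{"xyz":[0,0,-250],"rot":[0,0,0]},{"xyz":[0,0,-250],"rot":[0,0,0]},{"xyz":[0,0,-250],"rot":[0,0,0]}]'
python3 -c "
from h import *
delta(*place(5,up=60,h=.4))"
```

```text
t: 41.77
ee_pos: [595.6, 174.9, 3.7]
orientation: [-3.13, -0.266, 0.002]
ft_force: [0.3, 0.2, -0.2]
width: 87.8
grasp_force: 0.0
t: 42.6
ee_pos: [595.6, 174.8, 3.4]
orientation: [3.13, 0.266, -0.001]
ft_force: [0.1, 1.3, 5.4]
width: 53.4
grasp_force: 30.8
t 42.6 tcp [595.635 174.813   3.413] w 53.4 F [0.099 1.31  5.421]
GO xyz [ 0.5  0.4 -0.6] rot [-0.     0.001 -0.   ]
t: 43.35
ee_pos: [596.3, 174.8, 254.6]
orientation: [-3.13, -0.266, -0.002]
ft_force: [-0.5, -1.0, -1.1]
width: 53.7
grasp_force: 30.0
t 43.4 tcp [596.279 174.841 254.561] w 53.7 F [-0.524 -0.991 -1.056]
GO xyz [-35.  235.2  32.6] rot [-0.011  0.215  0.104]
```

```bash
python3 -m inch '[{"xyz":[-3,20,0],"rot":[0,0.02,0.01]},{"xyz":[-8,55,0],"rot":[-0.002,0.05,0.03]},{"xyz":[-13,92,0],"rot":[-0.004,0.09,0.05]},{"xyz":[-19,130,8],"rot":[-0.006,0.13,0.07]},{"xyz":[-25,168,16],"rot":[-0.01,0.17,0.09]},{"xyz":[-31,206,24],"rot":[-0.011,0.2,0.104]},{"xyz":[-35,230,32],"rot":[-0.011,0.215,0.104]},{"xyz":[-35.5,235,32.6],"rot":[-0.011,0.215,0.104]},{"xyz":[-35.5,235,32.6],"rot":[-0.011,0.215,0.104]},{"xyz":[-35.5,235,32.6],"rot":[-0.011,0.215,0.104]},{"xyz":[-35.5,235,32.6],"rot":[-0.011,0.215,0.104]},{"xyz":[-35.5,235,32.6],"rot":[-0.011,0.215,0.104]}]'
python3 -m inch '[{"xyz":[0,0,0],"rot":[0,0,0]},{"xyz":[0,0,0],"rot":[0,0,0]},{"xyz":[0,0,0],"rot":[0,0,0]},{"xyz":[0,0,0],"rot":[0,0,0]}]'
python3 -c "
from h import *
delta(*place(5,dx=-.5,h=.4))"
```

```text
t: 44.35
ee_pos: [600.5, -61.4, 220.3]
orientation: [-3.115, -0.104, -0.333]
ft_force: [0.3, 0.0, -0.8]
width: 53.8
grasp_force: 30.0
t: 44.68
ee_pos: [600.3, -62.4, 220.5]
orientation: [-3.115, -0.103, -0.333]
ft_force: [0.2, -0.5, -1.1]
width: 53.4
grasp_force: 30.0
t 44.7 tcp [600.259 -62.409 220.473] w 53.4 F [ 0.16  -0.474 -1.087]
GO xyz [ 1.1  0.5 59. ] rot [-0.     0.003  0.   ]
```

```bash
python3 -m inch '[{"xyz":[0.5,0.2,20],"rot":[0,0.003,0]},{"xyz":[0.5,0.2,38],"rot":[0,0.003,0]},{"xyz":[0.5,0.2,50],"rot":[0,0.003,0]},{"xyz":[0.5,0.2,54],"rot":[0,0.003,0]},{"xyz":[0.5,0.2,56],"rot":[0,0.003,0]},{"xyz":[0.5,0.2,56.5],"rot":[0,0.003,0]},{"xyz":[0.5,0.2,56.5],"rot":[0,0.003,0]},{"xyz":[0.5,0.2,56.5],"rot":[0,0.003,0]},{"xyz":[0.5,0.2,56.5],"rot":[0,0.003,0]},{"xyz":[0.5,0.2,56.5],"rot":[0,0.003,0]}]'
python3 -c "
from h import *
delta(*place(5,dx=-.5,h=.4))"
```

```text
t: 45.52
ee_pos: [612.8, -62.3, 165.8]
orientation: [-3.115, -0.102, -0.339]
ft_force: [-0.9, -0.1, -1.4]
width: 53.5
grasp_force: 30.0
t 45.5 tcp [612.829 -62.279 165.826] w 53.5 F [-0.853 -0.147 -1.426]
GO xyz [ 0.4 -0.2  2.9] rot [ 0.    -0.001 -0.   ]
```

```bash
python3 -m inch '[{"xyz":[0.4,-0.2,1],"rot":[0,0,0]},{"xyz":[0.4,-0.2,2],"rot":[0,0,0]},{"xyz":[0.4,-0.2,2.6],"rot":[0,0,0]},{"xyz":[0.4,-0.2,3.1],"rot":[0,0,0]},{"xyz":[0.4,-0.2,3.1],"rot":[0,0,0]},{"xyz":[0.4,-0.2,3.1],"rot":[0,0,0]}]'
python3 -c "
from h import *
delta(*place(5,dx=-.5,h=.4))"
```

```text
t: 46.02
ee_pos: [613.6, -62.0, 162.8]
orientation: [-3.115, -0.102, -0.338]
ft_force: [-2.6, 0.2, 5.9]
width: 53.5
grasp_force: 30.0
t 46.0 tcp [613.649 -61.958 162.841] w 53.5 F [-2.628  0.204  5.883]
GO xyz [ 0.3  0.1 -0.2] rot [ 0. -0. -0.]
```

```bash
python3 -m inch '[{"xyz":[0,0,0],"rot":[0,0,0]},{"xyz":[0,0,0],"rot":[0,0,0]},{"xyz":[0,0,0],"rot":[0,0,0]},{"xyz":[0,0,-20],"rot":[0,0,0]},{"xyz":[0,0,-60],"rot":[0,0,0]},{"xyz":[0,0,-100],"rot":[0,0,0]},{"xyz":[0,0,-120],"rot":[0,0,0]},{"xyz":[0,0,-120],"rot":[0,0,0]},{"xyz":[0,0,-120],"rot":[0,0,0]}]' 0
python3 chk.py 5
python3 -c "
from h import *
delta([510,-69,330],down(.0655-np.pi/2))"
```

```text
t: 46.77
ee_pos: [588.5, -63.8, 280.7]
orientation: [-3.115, -0.102, -0.342]
ft_force: [0.1, 0.5, -0.6]
width: 87.8
grasp_force: 0.0
69.4 expect [230.247 289.951] row 147.21708707600527 seen 230.5 289.5 mid err px -0.0990386814552835
64 expect [230.391 289.794] row 153.21100399229476 seen 229.5 289.5 mid err px -0.5923543926860475
56 expect [230.601 289.564] row 161.98083419184402 seen 230.5 289.5 mid err px -0.08257397952627343
50 expect [230.756 289.394] row 168.4735148066227 seen 230.5 289.5 mid err px -0.07533274998382922
head row seen 146.5 head row seen 147.5 head row seen 147.5 
t 46.8 tcp [587.705 -63.619 279.071] w 87.8 F [-0.237  0.133 -1.   ]
GO xyz [ -84.2 -315.6  -70.6] rot [-0.007 -0.216  0.065]
t 46.8 tcp [587.705 -63.619 279.071] w 87.8 F [-0.237  0.133 -1.   ]
GO xyz [-65.2   0.3 -66.4] rot [ 0.    -0.216 -0.   ]
```

```bash
python3 -m inch '[{"xyz":[-15,0,-25],"rot":[0,-0.05,0]},{"xyz":[-35,0,-50],"rot":[0,-0.12,0]},{"xyz":[-55,0,-66],"rot":[0,-0.18,0]},{"xyz":[-65,0,-66],"rot":[0,-0.216,0]},{"xyz":[-65,0,-66],"rot":[0,-0.216,0]},{"xyz":[-65,0,-66],"rot":[0,-0.216,0]}]'
python3 -c "
from h import *
m,im=look('wrist','w8.png');np.save('m8.npy',m,allow_pickle=True)
cv2.imwrite('pics/w8c.png',cv2.convertScaleAbs(cv2.resize(im[20:230,180:340],None,fx=2.8,fy=2.8,interpolation=cv2.INTER_CUBIC),alpha=1.6,beta=0))
for n in range(1,6): print(n,proj(m,EAV+D@np.array([[45*(n-1),27,15.3]]).T.ravel()), proj(m,EAV+D@np.array([45*(n-1),28,0])))
# knob hover: parked
delta([566,-238,400],down(-1.21))"
```

```text
t: 47.32
ee_pos: [510.3, -68.5, 328.1]
orientation: [-3.139, -0.103, 0.003]
ft_force: [-0.2, 0.7, -0.0]
width: 87.7
grasp_force: 0.0
1 [[240.676 233.79 ]] [[240.523 226.242]]
2 [[239.449 208.406]] [[239.324 201.156]]
3 [[238.051 179.471]] [[237.963 172.676]]
4 [[236.442 146.18 ]] [[236.405 140.059]]
5 [[234.572 107.473]] [[234.602 102.336]]
t 47.4 tcp [510.388 -68.529 328.235] w 87.8 F [-0.599  0.132  0.104]
GO xyz [ 44.3 172.7 -72. ] rot [-0.001  0.002 -0.295]
```

View pics/w8c.png

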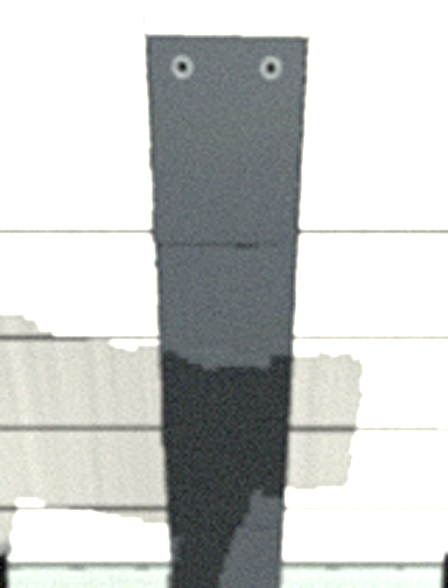

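```bash
python3 -m inch '[{"xyz":[5,20,-40],"rot":[0,0,-0.05]},{"xyz":[15,55,-72],"rot":[0,0,-0.1]},{"xyz":[25,93,-72],"rot":[0,0,-0.17]},{"xyz":[34,131,-72],"rot":[0,0,-0.25]},{"xyz":[42,165,-72],"rot":[0,0,-0.295]},{"xyz":[44,173,-72],"rot":[0,0,-0.295]},{"xyz":[44,173,-72],"rot":[0,0,-0.295]},{"xyz":[44,173,-72],"rot":[0,0,-0.295]},{"xyz":[44,173,-72],"rot":[0,0,-0.295]}]' 0
python3 -c "
from h import *
delta([566,-238.4,248],rv([3.093,.547,0]))
m,im=look('wrist','w9.png')
t=proj(m,[566,-238,262]);print(t)"
```

```text
t: 48.12
ee_pos: [565.4, -237.1, 401.2]
orientation: [-3.089, -0.563, 0.001]
ft_force: [0.5, 0.4, 0.2]
width: 88.1
grasp_force: 0.0
t 48.1 tcp [ 565.374 -237.096  401.21 ] w 88.1 F [0.518 0.405 0.229]
GO xyz [  0.2   1.6 153.2] rot [-0.002  0.001  0.011]
[[261.228 177.428]]
```

```bash
python3 -m inch '[{"xyz":[0,1,30],"rot":[0,0,0.01]},{"xyz":[0,1,65],"rot":[0,0,0.01]},{"xyz":[0,1,100],"rot":[0,0,0.01]},{"xyz":[0,1,130],"rot":[0,0,0.01]},{"xyz":[0,1,148],"rot":[0,0,0.01]},{"xyz":[0,1,153],"rot":[0,0,0.01]},{"xyz":[0,1,153],"rot":[0,0,0.01]},{"xyz":[0,1,153],"rot":[0,0,0.01]}]' 0
python3 -m inch '[{"xyz":[0,0,0],"rot":[0,0,0]},{"xyz":[0,0,0],"rot":[0,0,0]},{"xyz":[0,0,0],"rot":[0,0,0]},{"xyz":[0,0,0],"rot":[0,0,0]},{"xyz":[0,0,0],"rot":[0,0,0]},{"xyz":[0,0,0],"rot":[0,0,0]},{"xyz":[0,0,0],"rot":[0,0,0]},{"xyz":[0,0,0],"rot":[0,0,0]},{"xyz":[0,0,0],"rot":[0,0,0]},{"xyz":[0,0,0],"rot":[0,0,0]},{"xyz":[0,0,0],"rot":[0,0,0]}]' 255
python3 -m inch '[{"xyz":[0,0,0],"rot":[0,0,0]},{"xyz":[0,0,0],"rot":[0,0,0]},{"xyz":[0,0,0],"rot":[0,0,0]},{"xyz":[0,0,0],"rot":[0,0,0]},{"xyz":[0,0,0],"rot":[0,0,0]}]'
```

```text
t: 48.83
ee_pos: [566.7, -238.9, 250.3]
orientation: [3.092, 0.549, 0.002]
ft_force: [1.0, -0.2, -0.1]
width: 88.1
grasp_force: 0.0
t: 49.75
ee_pos: [566.0, -239.4, 248.9]
orientation: [-3.094, -0.547, 0.0]
ft_force: [-0.7, 0.5, 0.4]
width: 18.0
grasp_force: 0.0
t: 50.17
ee_pos: [565.9, -239.0, 249.0]
orientation: [-3.093, -0.547, 0.001]
ft_force: [-1.1, 3.8, 2.6]
width: 13.5
grasp_force: 30.0
```

```bash
python3 -m inch '[{"xyz":[0,0,-4],"rot":[0,0,0]},{"xyz":[0,0,-8],"rot":[0,0,0]},{"xyz":[0,0,-13],"rot":[0,0,0]},{"xyz":[0,0,-13],"rot":[0,0,0]},{"xyz":[0,0,-13],"rot":[0,0,0]}]'
python3 -m inch '[{"xyz":[0,0,0],"rot":[0,0,-0.06]},{"xyz":[0,0,0],"rot":[0,0,-0.16]},{"xyz":[0,0,0],"rot":[0,0,-0.27]},{"xyz":[0,0,0],"rot":[0,0,-0.38]},{"xyz":[0,0,0],"rot":[0,0,-0.49]},{"xyz":[0,0,0],"rot":[0,0,-0.6]},{"xyz":[0,0,0],"rot":[0,0,-0.71]},{"xyz":[0,0,0],"rot":[0,0,-0.81]},{"xyz":[0,0,0],"rot":[0,0,-0.9]},{"xyz":[0,0,0],"rot":[0,0,-0.95]},{"xyz":[0,0,0],"rot":[0,0,-0.968]},{"xyz":[0,0,0],"rot":[0,0,-0.968]}]'
python3 -m inch '[{"xyz":[0,0,0],"rot":[0,0,0]},{"xyz":[0,0,0],"rot":[0,0,0]},{"xyz":[0,0,0],"rot":[0,0,0]}]'
python3 -c "
from h import *
o=ctrl.get_obs();print(o['width'],R.from_matrix(rv([-3.093,-.547,.001]).T@rv(o['orientation'])).as_rotvec())"
```

```text
t: 50.58
ee_pos: [565.7, -239.0, 261.5]
orientation: [-3.092, -0.547, 0.001]
ft_force: [1.6, 3.3, -10.1]
width: 14.0
grasp_force: 30.0
t: 51.58
ee_pos: [565.7, -238.8, 261.2]
orientation: [-2.481, -1.924, 0.0]
ft_force: [1.6, 5.0, -10.4]
width: 13.6
grasp_force: 30.0
t: 51.83
ee_pos: [565.7, -238.8, 261.2]
orientation: [-2.482, -1.923, 0.0]
ft_force: [1.0, 5.1, -9.4]
width: 13.5
grasp_force: 30.0
13.505552601763618 [ 0.001  0.    -0.968]
```

```bash
python3 -m inch '[{"xyz":[0,0,4],"rot":[0,0,0]},{"xyz":[0,0,8],"rot":[0,0,0]},{"xyz":[0,0,10],"rot":[0,0,0]},{"xyz":[0,0,10],"rot":[0,0,0]},{"xyz":[0,0,10],"rot":[0,0,0]}]'
python3 -m inch '[{"xyz":[0,0,0],"rot":[0,0,0]},{"xyz":[0,0,0],"rot":[0,0,0]},{"xyz":[0,0,0],"rot":[0,0,0]},{"xyz":[0,0,0],"rot":[0,0,0]},{"xyz":[0,0,0],"rot":[0,0,0]},{"xyz":[0,0,0],"rot":[0,0,0]}]' 100
python3 -m inch '[{"xyz":[0,0,-15],"rot":[0,0,0]},{"xyz":[0,0,-45],"rot":[0,0,0]},{"xyz":[0,0,-85],"rot":[0,0,0]},{"xyz":[0,0,-125],"rot":[0,0,0]},{"xyz":[-40,0,-150],"rot":[0,0,0]},{"xyz":[-60,0,-150],"rot":[0,0,0]},{"xyz":[-60,0,-150],"rot":[0,0,0]},{"xyz":[-60,0,-150],"rot":[0,0,0]}]'
python3 -c "
from h import *
look('wrist','w10.png');look('scene','s10.png');look('top','t10.png')"
```

```text
t: 52.25
ee_pos: [565.7, -238.8, 251.4]
orientation: [-2.482, -1.923, 0.0]
ft_force: [0.2, 6.7, -6.8]
width: 13.9
grasp_force: 30.0
t: 52.75
ee_pos: [566.2, -239.7, 252.4]
orientation: [2.483, 1.923, 0.0]
ft_force: [0.8, -0.2, 0.3]
width: 50.4
grasp_force: 0.0
t: 53.42
ee_pos: [550.7, -298.4, 402.2]
orientation: [2.485, 1.921, 0.0]
ft_force: [0.3, 0.0, -0.9]
width: 53.3
grasp_force: 0.0
```

View pics/w10.png

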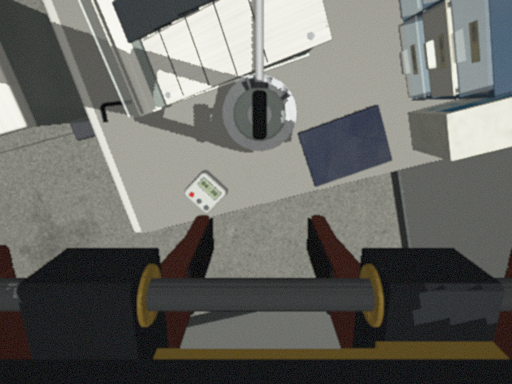

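```bash
python3 -c "
import cv2
b=cv2.imread('pics/s10.png')[130:280,195:345];cv2.imwrite('pics/s10c.png',cv2.resize(b,None,fx=4,fy=4,interpolation=cv2.INTER_CUBIC))"
```

```text
(no output)
```

View pics/s10c.png

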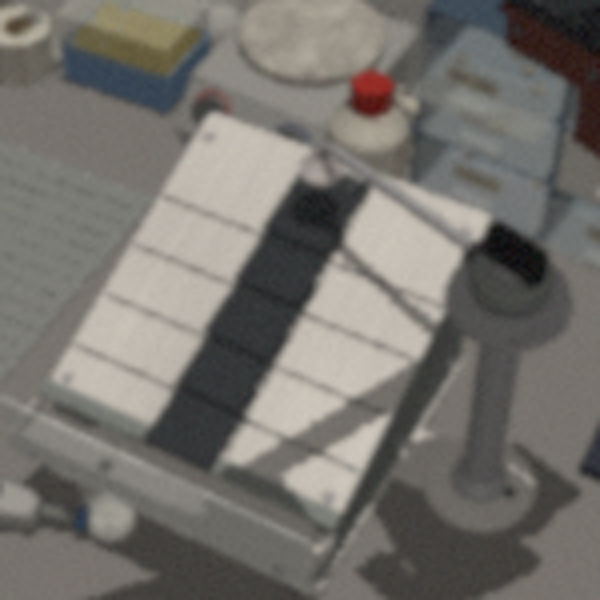

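The picture shows five slates in one straight column, with the drip head above the topmost one near (320,170) and the key home. Handing in.

```bash
python3 -c "
from workcell import ctrl
print(ctrl.close_job())"
```

```text
the job is handed in; nothing more can be done
None
```

I parked the drip arm, laid all five slates from the eaves up (within about 1 mm of their marks on camera), swung the arm back into its notch over the topmost slate, left the bottles and timer alone, and handed in the job at about 54 s; no verdict came back.

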